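# Move a latched filter cartridge from the analyser to the back-flush station

### The arm

A 6-joint arm with a two-finger parallel gripper is mounted at the origin on the work surface. World frame = base frame: x ahead of the robot, y to its left, z up, the work surface at z = 0. Lengths are in m, angles in rad, forces in N, time in s.
With the tool pointing down it reaches from about 0.35 to 0.975 m from the base axis. Payload 4.9 kg.
Tool frame: the origin (TCP) lies midway between the tips of the shut fingers; the grasp point (between the pads) lies manip.grip_depth behind it (manip.grip_depth is the distance from the TCP to the grasp point, in m); z points along the fingers, x is the direction in which the jaws open and shut, and the axes are right-handed (so a half turn about z gives the same grasp; the last joint's range is limited). The gripper opens to 85 mm and grips with 20 to 120 N. Pads are 22 mm wide; open, the fingers measure 114 mm over their backs; the gripper's body (76 mm by 85 mm) begins 54 mm behind the grasp point. The pads swing forward as they close: fully open they stand 13 mm farther back than shut.
Start: joints at [1.03, 0.053, 1.613, -0, 1.476, -0.119], TCP at [0.256, 0.57, 0.231] pointing down, gripper open.
Joint ranges: [-3.01, 3.01], [-1.01, 2.22], [0.06, 2.58], [-1.02, 4.17], [0.09, 2.62], [-3.14, 3.14]. Speed limits (rad/s): [2.57, 2.57, 3.14, 3.14, 3.14, 3.14].

### API

Orientations are given as a unit quaternion [w, x, y, z].
In Python, from plant import state, grab_frame, ticket, manip gives the robot as it stands.
- The arm moves only by the tool carry_out, never from a script. Its argument "moves" is a list that holds one entry, the list of rows, each a list of 7 numbers: the turn, a rotation vector about the tool's x, y, z each as a share of 5 degrees, from -1 to 1, then the shift along the tool's x, y, z each as a share of 0.04 m, from -1 to 1, then the gripper command: -1 is shut, 1 is fully open, values between are in proportion. A call has 1 to 8 rows; each row shifts and turns the commanded pose from where the row before left it, along the tool's axes as they then stand; what a row does not reach is not made up. A row lasts 1/12 s, in which the tool goes at most 41.7 mm and 7.16 degrees, less where a joint would pass 70% of its speed; a pose out of reach is approached as far as the arm can. A call with a number of a shift or a turn outside -1 to 1 is refused whole. A call with a gripper value outside its range is refused whole. The fingers move at their own pace and stop on an object; the grip force is fixed at half the most. Time passes only in rows, so rows that do not move let the fingers close. It gives the time, the measured TCP pose, the force and the opening at its end, in the units of the state.
- state(): the state, without advancing time (a new reading comes with each control period).
- grab_frame(name): name is "side" or "top" or "wrist"; returns a dict with "frame" (400x640x3 uint8, red, green, blue), "z_map" (400x640 float32, m along the optical axis (not along the pixel's ray), 0 where there is no reading), "K" (3x3 intrinsics, pixels), "world_from_camera" (4x4, takes a point from camera to world coordinates); the wrist camera has in their place "hand_eye" (4x4, takes a point from camera to tool coordinates, whose origin is the TCP and whose axes are the tool frame's). Camera axes: x right, y down, z forward; pixel columns grow to the right and rows downward; lengths in m; the calibration is good to about 2 mm. The wrist camera is an equidistant fisheye: a pixel r from the principal point sees the ray r / f radians off the axis. A picture is of the moment at which its call begins: read the wrist's pose just before it.
- ticket.job_done(): hands the job in, once; it reports no verdict.
The state is a dict: "time": time; "joint_pos": joint angles; "joint_vel": joint speeds; "joint_efforts": joint torques, N m; "tool_pos": TCP position; "tool_rot": TCP orientation; "contact_force": force on the tool from outside, world axes, zero at the start; "ft_torque": the same for the moment, N m; "gripper_width": opening from 0.0 (shut) to 1.0 (fully open).
Only numpy, scipy, OpenCV 4.12 (cv2) and the standard library are available. Lean on these libraries where they do the work, as an engineer would, in place of code of your own. Each camera call takes 0.05 s, during which the arm holds its last target.

### The job

The white filter cartridge in the analyser's bay is due for a back-flush: pinch its two sprung side tabs together, draw it straight up out of the bay without forcing it, and put it into the floating nest of the back-flush station, feeling for the mouth and pressing it down until it is fully home and both tabs have snapped out again. Squeeze and press no harder than it needs, let go of it, and leave everything else on the bench where it is.

Things in the scene. Friction and masses are not known exactly. Their poses are not given: they have to be found in the camera images.
- cartridge: White filter cartridge, about 0.2 kg. Origin: centre of its flat underside, z up. Bottom: square-edged plug, 50 mm (x) by 46 mm (y), 14 mm tall; slimmer body above. A flange, 64 mm long in x and 24 mm in y, has its underside 50 mm up and stops on the receptacle's rim when fully home. Head on top: 46 x 16 mm (x, y), 54 to 74 mm up, with a 4 mm knob. The plastic cracks if a finger presses it with over 60 N.
- pads (a point): Point on the cartridge's axis, 65 mm above its underside, midway between the two ribbed thumb pads. The pads look to +y and -y, are 24 mm wide (x) and reach from 56 to 75 mm up; only pads, flange and head stand above the rim. Over the pads: 53 mm along y at rest, about 34 mm fully pinched. Pinched pads are also the grip to carry it by.
- catches (a point): Point on the axis, 42 mm up, midway between the catches, one on the outside of each tab. A catch sits under the receptacle's lip and frees when its tab is in by about 0.13 rad. Nearly flat on top (pulling does not free it), ramped below: pressing on the head with the tabs free clicks it in (up to about 20 N).
- tab_a (a joint): Angle of the sprung tab on the cartridge's +y side (hinged at its foot, 12 mm up, 21 mm off the axis): 0 sprung out, 0.16 fully pinched in. It resists with about 1.2 N at the pad at rest and 2.5 N fully in, then stops hard.
- tab_b (a joint): The same for the tab on the -y side.
- analyser: White bench analyser, fixed, 260 x 340 mm (x, y), its flat deck 110 mm above the bench. Origin: centre of its underside. Its bay opens in the deck; the deck is clear for 70 mm round the bay, but a dark upright shield (100 mm tall) and the screen console stand 110 mm and more to +y of it. It is fixed in place.
- bay_mouth (a point): Centre of the mouth of the analyser's bay, on the top of its grey rim (2 mm above the deck), axes as the analyser's and as the seated cartridge's, whose underside is about 50 mm below this point. The bay fits the plug with 1 mm to spare all round and does not give. A sprung seal in its floor pushes the cartridge up against its catches (7 N, 5 mm stroke).
- station: White back-flush station, fixed, 160 x 150 mm (x, y), its flat top 71 mm above the bench. Origin: on the bench under the middle of its opening. A clear reservoir jar, 154 mm tall (166 mm with its nozzle), begins 88 mm to -y. In the opening floats the nest, a grey receptacle like the analyser's bay: mouth 52 x 48 mm (x, y), rim 3 mm above the housing.
- nest_mouth (a point): Middle of the nest's float, on top of its rim, 74 mm above the bench, axes as the station's; the cartridge goes in along these (or half a turn round), underside 50 mm below. The nest slides up to 11 mm either way along this y against 3 N of friction, staying where left; its place is not measured: feel or look. 1.5 mm wide lead-in: beyond 2.5 mm off the plug lands on the rim. Floor seal as in the bay: it lifts a cartridge that is not latched.
- vial_a: capped sample vial, 23 mm wide and 48 mm tall, standing on the analyser's deck. Origin: centre of the underside. Leave it alone.
- vial_b: capped sample vial like vial_a, standing on the bench between analyser and station. Origin: centre of the underside. Leave it alone.
- blank_cover: grey blanking cover, 64 x 60 mm plate with a finger rib, 30 mm tall, lying in front of the station. Origin: centre of the underside. Leave it alone.
- reagent_bottle: closed clear bottle with a blue cap, 68 mm wide, 150 mm tall. Origin: centre of the underside. Leave it alone.
- beaker: open clear beaker, 62 mm wide, 75 mm tall. Origin: centre of the underside. Leave it alone.
- tip_box: full pipette-tip box, 85 x 120 mm, 61 mm tall. Origin: centre of the underside. Leave it alone.
Not all that is in view belongs to the job. What is shaped like the cartridge but brown or yellow is not meant.

How it is judged:
By the outcome, as a careful person would: the job done as asked, in the order asked, and still so for the second after the job is handed in, with the robot touching nothing.
It also fails if it takes over 64 s, if anything falls off the work surface, if the arm or the gripper's body presses on something with over 40 N, if the wrist force passes 120 N, or if a joint passes its speed limit or range.

## Working session

There is one attempt and no reset: what is moved stays moved. The work goes in short steps, Python scripts to look and compute and a tool call to move; the robot and the scene stay as the last step left them, time stands still between calls to the robot, and variables do not carry over. Pictures are saved under pics/ and viewed, and the job is handed in when it is done.

Besides the shell and the picture viewer there is one more tool, called by a JSON object that holds its "fn" and its "kwargs". carry_out: Moves the arm, as the interface text tells. Shift numbers are shares of 0.04 m and turn numbers shares of 5 degrees, none past 1 either way. Its arguments: {"type":"object","properties":{"moves":{"type":"array"}},"required":["moves"]}

```bash
ls; mkdir -p pics; python3 - <<'E'
from plant import state, grab_frame, manip
import cv2,numpy as np,pickle
s=state();print(s)
print({k:getattr(manip,k) for k in dir(manip) if k[0]!='_'})
for n in ["side","top","wrist"]:
    f=grab_frame(n);pickle.dump(f,open(f"{n}0.pkl","wb"))
    cv2.imwrite(f"pics/{n}0.png",f["frame"][:,:,::-1])
    print(n,np.round(f["K"],1).tolist(),np.round(f.get("world_from_camera",f.get("hand_eye")),3).tolist())
E
```

```text
pics
{'time': 0.0, 'joint_pos': array([ 1.02998220e+00,  5.34000767e-02,  1.61428842e+00, -1.89463199e-05,
        1.47600856e+00, -1.18979032e-01]), 'joint_vel': array([ 0.00029343, -0.00012908,  0.00044833, -0.00098093,  0.00154782,
       -0.00037114]), 'joint_efforts': array([-2.30029109e-04, -3.93687665e+01, -3.70173991e+01,  2.47909085e-06,
        7.35634938e-03, -8.72301740e-06]), 'tool_pos': array([0.25556608, 0.56967657, 0.23003957]), 'tool_rot': array([ 4.71343241e-04,  8.39473692e-01,  5.43399313e-01, -9.40767393e-04]), 'contact_force': array([-0.53132363,  0.44548784,  0.58620074]), 'ft_torque': array([-0.03069315, -0.05217613, -0.0020996 ]), 'gripper_width': 1.001097430976785}
{'IKError': <class 'plant.IKError'>, 'grip_depth': 0.0187}
side [[411.2, 0.0, 313.9], [0.0, 411.2, 200.8], [0.0, 0.0, 1.0]] [[0.934, -0.231, 0.271, 0.253], [-0.356, -0.642, 0.679, -0.759], [0.018, -0.731, -0.682, 0.797], [0.0, 0.0, 0.0, 1.0]]
top [[470.8, 0.0, 333.1], [0.0, 470.8, 198.4], [0.0, 0.0, 1.0]] [[0.018, -0.993, 0.117, 0.378], [-1.0, -0.018, 0.006, -0.086], [-0.004, -0.117, -0.993, 1.491], [0.0, 0.0, 0.0, 1.0]]
wrist [[309.7, 0.0, 316.4], [0.0, 309.7, 199.2], [0.0, 0.0, 1.0]] [[1.0, -0.0, -0.0, 0.0], [0.0, 0.963, 0.269, -0.068], [0.0, -0.269, 0.963, -0.143], [0.0, 0.0, 0.0, 1.0]]
```

View pics/side0.png

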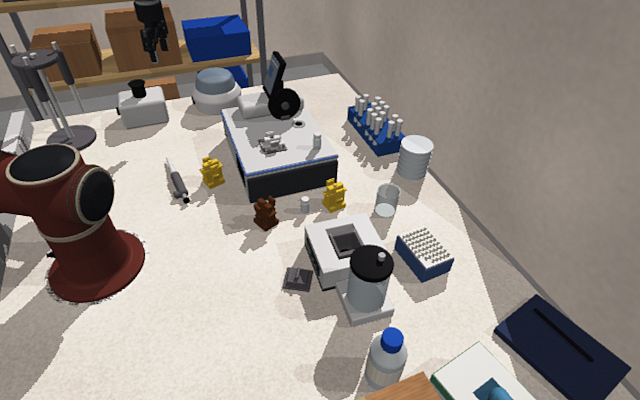

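View pics/top0.png

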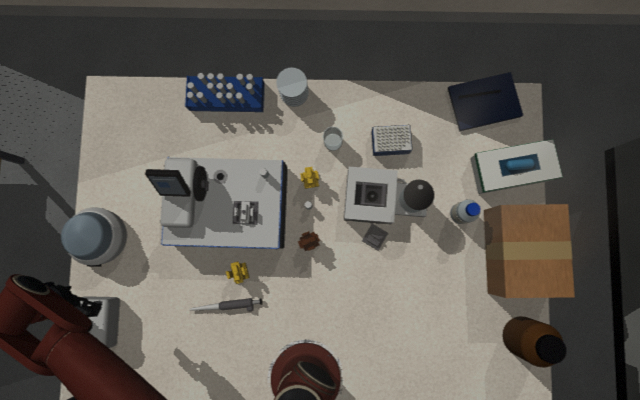

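View pics/wrist0.png

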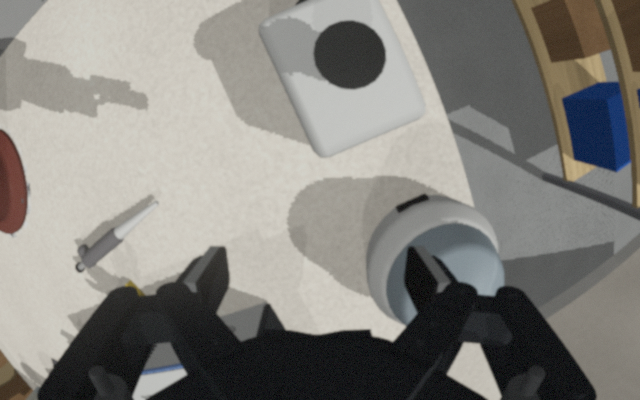

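```bash
cat > h.py <<'E'
import numpy as np,pickle,cv2
def deproj(f,u,v,z=None):
    K=f["K"]; d=f["z_map"][int(round(v)),int(round(u))] if z is None else z
    p=np.array([(u-K[0,2])/K[0,0]*d,(v-K[1,2])/K[1,1]*d,d,1]); return (f["world_from_camera"]@p)[:3]
def atz(f,u,v,zw):
    K=f["K"];T=f["world_from_camera"];r=T[:3,:3]@np.array([(u-K[0,2])/K[0,0],(v-K[1,2])/K[1,1],1]);o=T[:3,3]
    return o+r*(zw-o[2])/r[2]
def cloud(f):
    K=f["K"];T=f["world_from_camera"];h,w=f["z_map"].shape
    u,v=np.meshgrid(np.arange(w),np.arange(h));d=f["z_map"]
    p=np.stack([(u-K[0,2])/K[0,0]*d,(v-K[1,2])/K[1,1]*d,d],-1)
    return p@T[:3,:3].T+T[:3,3]
E
python3 - <<'E'
from h import *
f=pickle.load(open("top0.pkl","rb"));P=cloud(f)
Z=P[...,2]
def rect(m,name):
    pts=P[m][:,:2].astype(np.float32)
    r=cv2.minAreaRect(pts*1000);print(name,m.sum(),r,np.median(Z[m]))
u,v=np.meshgrid(np.arange(640),np.arange(400))
m=(abs(Z-.11)<.006)&(u>150)&(u<300)&(v>145)&(v<260);rect(m,"deck")
m2=(abs(Z-.071)<.005)&(u>335)&(u<402)&(v>160)&(v<228);rect(m2,"station")
m3=(Z>.15)&(u>225)&(u<265)&(v>195)&(v<230);print(P[m3].mean(0))
c=f["frame"][150:260,150:300,::-1];cv2.imwrite("pics/c1.png",cv2.resize(c,None,fx=5,fy=5,interpolation=cv2.INTER_CUBIC))
c=f["frame"][150:250,330:440,::-1];cv2.imwrite("pics/c2.png",cv2.resize(c,None,fx=6,fy=6,interpolation=cv2.INTER_CUBIC)[:600])
print(np.round(Z[200:228:2,228:264:2]*1000).astype(int))
print(np.round(Z[180:210:2,350:396:2]*1000).astype(int))
E
```

```text
deck 7135 ((524.4508056640625, 249.2198486328125), (347.43035888671875, 264.3551330566406), 89.35946655273438) 0.10893572319336897
station 1847 ((560.8367309570312, -200.79800415039062), (167.1028289794922, 160.47976684570312), 86.11592864990234) 0.07075565008633733
[ 0.37820914 -0.0862497   1.49080656]
[[ 107  111  112  109  111  111  110  104  109  107  107  115  110  106
   109  106  113  109]
 [ 107  111  108  110  113  114  111  116  116  115  116  111  114  110
   113  112  109  111]
 [ 107  115  114  110  110  105   92  134  140  137  117  112  100  103
   107  109  106  108]
 [ 110  108  107  108  109   57   56  139  134  135  122  117   83  106
   113  104  109  113]
 [ 110  107  112  113  142   58   55  129  137  135  121  111  138  108
   110  111  106  111]
 [ 109  103  107  107  137  124   90  136  141  132  121  103 1491  111
   113  110  109  104]
 [ 109  109  112  112  139  115   89  133  139  134  114  108  139  112
   110  114  109  107]
 [ 109  107  109  104  137  115   93  135  137  136  116  108  134  110
   110  109  108  112]
 [ 111  107  105  114  114   53   8
[... 916 characters left out ...]
78 70 16 17 16 17 14 17 19 13 69 73 26 70 74 67 66]
 [63 71 68 10 15 10 74 68 17 16 32 27 32 26 13 14 73 73 34 69 66 69 68]
 [68 63 66 17 13  9 73 73 12 25 22 27 28 35 14 21 74 72 34 69 72 71 66]
 [72 69 69 14 10 13 76 73 11 25 35 35 22 21 15 26 69 76 43 73 71 64 70]
 [69 72 72 15 12 15 75 70 16 25 23 26 25 31 20 17 70 71 47 64 69 70 70]
 [72 71 70 11 15 15 79 73 18 12 28 20 23 14 13 13 72 71 45 65 71 69 73]
 [69 73 73 16 11 16 70 80 77 15 13 17 14 20 18 13 74 74 49 72 71 73 76]
 [71 70 74  9 10 14 73 70 73 72 70 70 77 71 72 71 81 73 64 71 74 68 72]
 [73 70 72 69 77 70 67 73 72 77 72 67 72 68 54 55 56 64 57 76 71 66 73]
 [72 67 73 70 69 66 68 64 69 70 68 69 75 68 69 69 76 73 74 69 72 76 73]]
```

View pics/c1.png

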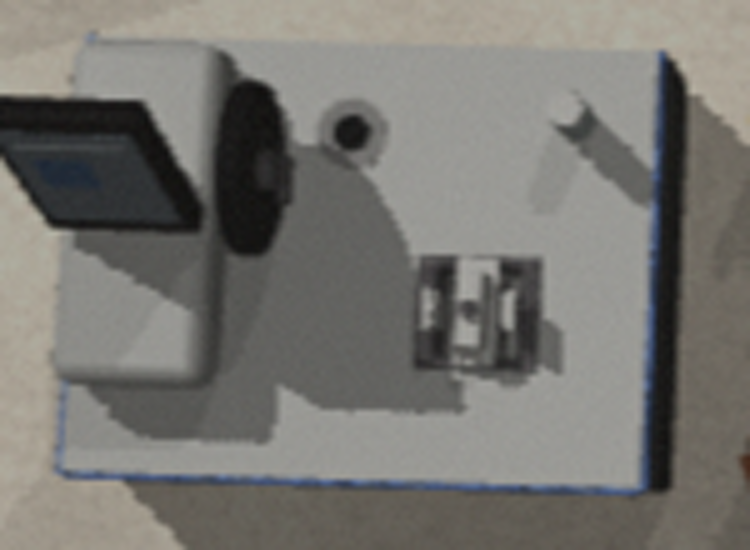

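View pics/c2.png

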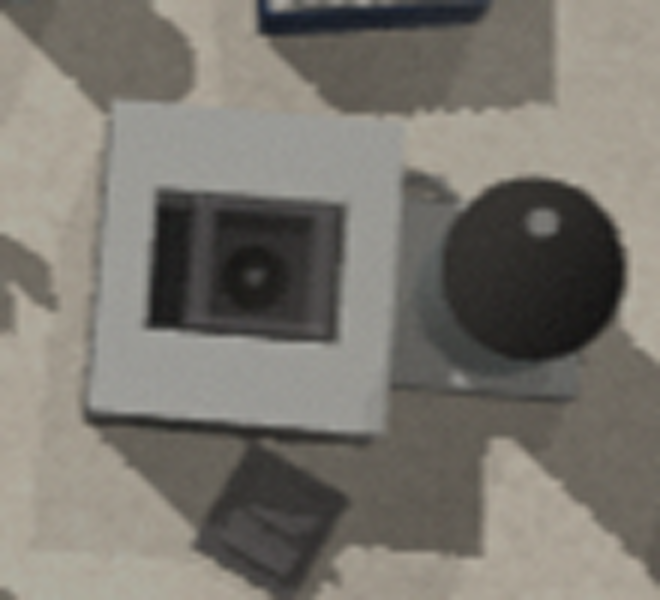

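```bash
cat >> h.py <<'E'
from scipy.spatial.transform import Rotation as R
def Rq(q): return R.from_quat([q[1],q[2],q[3],q[0]])
def plan(s,pos,yaw,pos0=None,R0=None):
    """yaw: world angle of tool x, tool z down. returns total tool-frame shift (at current orientation) in shares and turn shares"""
    R0=Rq(s["tool_rot"]) if R0 is None else R0
    y=yaw; Rt=R.from_matrix(np.array([[np.cos(y),np.sin(y),0],[np.sin(y),-np.cos(y),0],[0,0,-1]]))
    rv=(R0.inv()*Rt).as_rotvec(degrees=True)/5
    d=np.array(pos)-s["tool_pos"]
    return rv, Rt.inv().apply(d)/.04, R0.inv().apply(d)/.04
E
python3 - <<'E'
from h import *
f=pickle.load(open("top0.pkl","rb"));P=cloud(f)
g=lambda c,z:np.round(atz(f,c[0]/5+150,c[1]/5+150,z),4)
print("rim",[g(c,.112) for c in[(418,257),(542,257),(540,370),(416,368)]])
print("head",g((477,255),.134),g((477,368),.134), "pads",g((430,310),.136),g((511,310),.136))
print("deck edges",g((90,40),.11),g((660,52),.11),g((645,490),.11),g((62,472),.11))
g=lambda c,z:np.round(atz(f,c[0]/6+330,c[1]/6+150,z),4)
print("stn",[g(c,.071) for c in[(112,101),(405,124),(383,435),(90,413)]])
print("opening",[g(c,.071) for c in[(158,190),(348,204),(336,341),(148,326)]])
print("nest mouth",[g(c,.074) for c in[(218,208),(322,212),(305,320),(210,320)]])
Z=P[...,2]; m=(P[...,1]>.2)&(P[...,1]<.45)&(P[...,0]>.35)&(P[...,0]<.7)
for y in np.arange(.2,.45,.03):
    k=m&(abs(P[...,1]-y)<.015)&(Z<1); kk=k&(Z>.13); print(round(y,2),np.percentile(Z[k],99).round(3),P[kk][:,0].min().round(3) if kk.any() else None)
from plant import state
s=state()
print(plan(s,(.5,.10,.33),np.pi/2))
print(s["tool_rot"])
E
```

```text
rim [array([0.5265, 0.216 , 0.112 ]), array([0.5278, 0.1428, 0.112 ]), array([0.4611, 0.1415, 0.112 ]), array([0.461 , 0.2144, 0.112 ])]
head [0.5259 0.177  0.134 ] [0.4603 0.1743 0.134 ] pads [0.4932 0.2025 0.136 ] [0.4941 0.1556 0.136 ]
deck edges [0.6536 0.4182 0.11  ] [0.6523 0.0772 0.11  ] [0.3923 0.0779 0.11  ] [0.3966 0.4194 0.11  ]
stn [array([ 0.6436, -0.1229,  0.071 ]), array([ 0.6343, -0.2722,  0.071 ]), array([ 0.4755, -0.2615,  0.071 ]), array([ 0.4839, -0.1141,  0.071 ])]
opening [array([ 0.5981, -0.1469,  0.071 ]), array([ 0.5926, -0.2434,  0.071 ]), array([ 0.5226, -0.2377,  0.071 ]), array([ 0.5285, -0.1427,  0.071 ])]
nest mouth [array([ 0.5889, -0.1773,  0.074 ]), array([ 0.5878, -0.2299,  0.074 ]), array([ 0.5326, -0.2217,  0.074 ]), array([ 0.5318, -0.1738,  0.074 ])]
0.2 0.138 0.485
0.23 0.116 None
0.26 0.115 None
0.29 0.209 0.522
0.32 0.276 0.45
0.35 0.28 0.447
0.38 0.28 0.449
0.41 0.28 0.448
0.44 0.007 None
(array([-0.00591705,  0.0180567 , -4.83360173]), array([-11.74459484,   6.10942706,  -2.49185802]), array([-8.21795261, 10.38189547, -2.48021466]))
[ 3.71778138e-04  8.39467932e-01  5.43408607e-01 -7.34199190e-04]
```

{"fn": "carry_out", "kwargs": {"moves": [[[0, 0, -1, 0, 0, -0.6, 1], [0, 0, -1, 0, 0, -0.6, 1], [0, 0, -1, 0, 0, -0.6, 1], [0, 0, -1, 0, 0, -0.6, 1], [0, 0, -0.85, 0, 0, 0, 1], [0, 0, 0, -0.8, 0.5, 0, 1], [0, 0, 0, -0.8, 0.5, 0, 1], [0, 0, 0, -0.8, 0.5, 0, 1]]]}}

```text
time: 0.82
tool_pos: [0.3161, 0.4733, 0.3268]
tool_rot: [0.0, 0.706, 0.708, -0.0]
contact_force: [0.8, 0.3, 0.2]
gripper_width: 0.996
```

{"fn": "carry_out", "kwargs": {"moves": [[[0, 0, 0, -0.8, 0.5, 0, 1], [0, 0, 0, -0.8, 0.5, 0, 1], [0, 0, 0, -0.8, 0.5, 0, 1], [0, 0, 0, -0.8, 0.5, 0, 1], [0, 0, 0, -0.8, 0.5, 0, 1], [0, 0, 0, -0.8, 0.5, 0.4, 1], [0, 0, 0, -0.8, 0.5, 0.6, 1], [0, 0, 0, -0.8, 0.4, 0.6, 1]]]}}

```text
time: 1.48
tool_pos: [0.4718, 0.2202, 0.2659]
tool_rot: [0.001, 0.707, 0.707, 0.001]
contact_force: [-0.3, 0.3, 0.2]
gripper_width: 0.999
```

```bash
cat >> h.py <<'E'
def wrist(n):
    from plant import state,grab_frame
    s=state();f=grab_frame("wrist");pickle.dump((s,f),open(f"{n}.pkl","wb"))
    cv2.imwrite(f"pics/{n}.png",f["frame"][:,:,::-1])
    print(s["time"],s["tool_pos"],s["tool_rot"],s["contact_force"],s["gripper_width"]);return s,f
def watz(s,f,u,v,zw):
    K=f["K"];T=f["hand_eye"];d=np.array([u-K[0,2],v-K[1,2]]);r=np.hypot(*d);th=r/K[0,0]
    ray=np.array([*(d/max(r,1e-9)*np.sin(th)),np.cos(th)])
    Rm=Rq(s["tool_rot"]).as_matrix();o=Rm@T[:3,3]+s["tool_pos"];w=Rm@T[:3,:3]@ray
    return o+w*(zw-o[2])/w[2]
E
python3 - <<'E'
from h import *
wrist("w1")
E
```

```text
1.4833 [0.47177089 0.22018661 0.26590959] [6.33370884e-04 7.06721032e-01 7.07491056e-01 1.17805064e-03] [-0.30657317  0.30476737  0.1747199 ] 0.9985429103283322
```

View pics/w1.png

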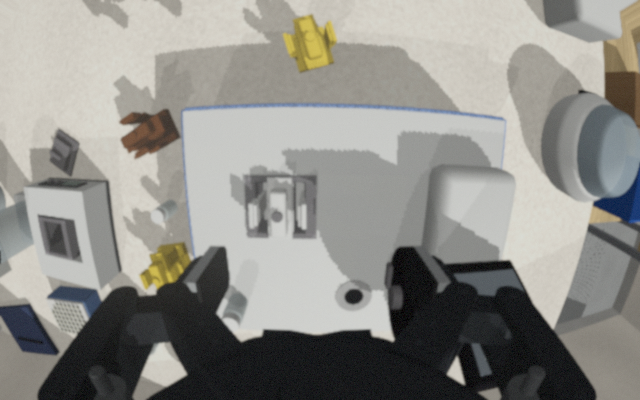

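```bash
python3 - <<'E'
from h import *
s,f=pickle.load(open("w1.pkl","rb"))
c=f["frame"][165:250,225:335,::-1];cv2.imwrite("pics/w1c.png",cv2.resize(c,None,fx=7,fy=7,interpolation=cv2.INTER_CUBIC))
E
```

```text
(no output)
```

View pics/w1c.png

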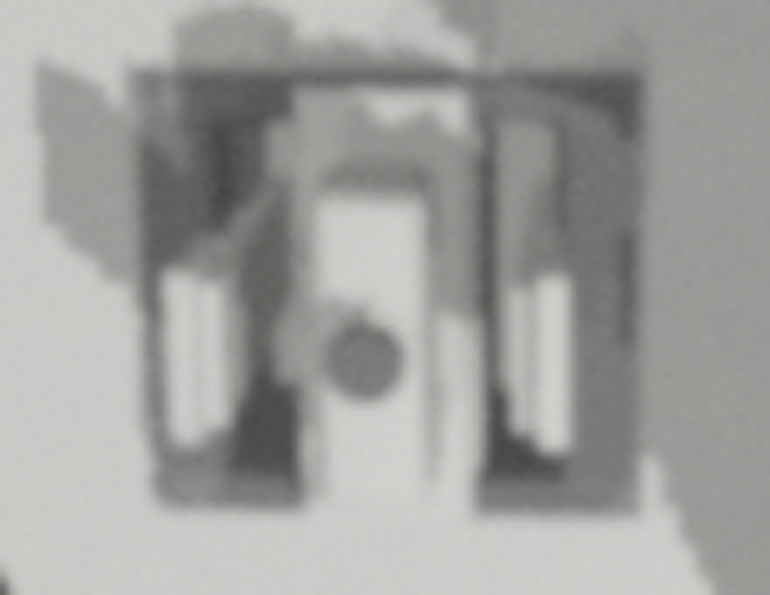

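{"fn": "carry_out", "kwargs": {"moves": [[[0, 0, 0, -0.8, 0, 0.4, 1], [0, 0, 0, 0, 0, 0, 1], [0, 0, 0, 0, 0, 0, 1], [0, 0, 0, 0, 0, 0, 1]]]}}

```text
time: 1.87
tool_pos: [0.4706, 0.1901, 0.2501]
tool_rot: [-0.0, 0.707, 0.708, 0.0]
contact_force: [-0.3, 0.0, 0.3]
gripper_width: 1.003
```

```bash
python3 - <<'E'
from h import *
s,f=wrist("w2")
f2=f["frame"][120:270,220:420,::-1];cv2.imwrite("pics/w2c.png",cv2.resize(f2,None,fx=4,fy=4,interpolation=cv2.INTER_CUBIC))
E
```

```text
1.8667 [0.47057074 0.19009064 0.2500561 ] [-8.29048688e-05  7.06686259e-01  7.07526982e-01  3.05908749e-04] [-0.29344063  0.04131797  0.2775042 ] 1.002738974445926
```

View pics/w2c.png

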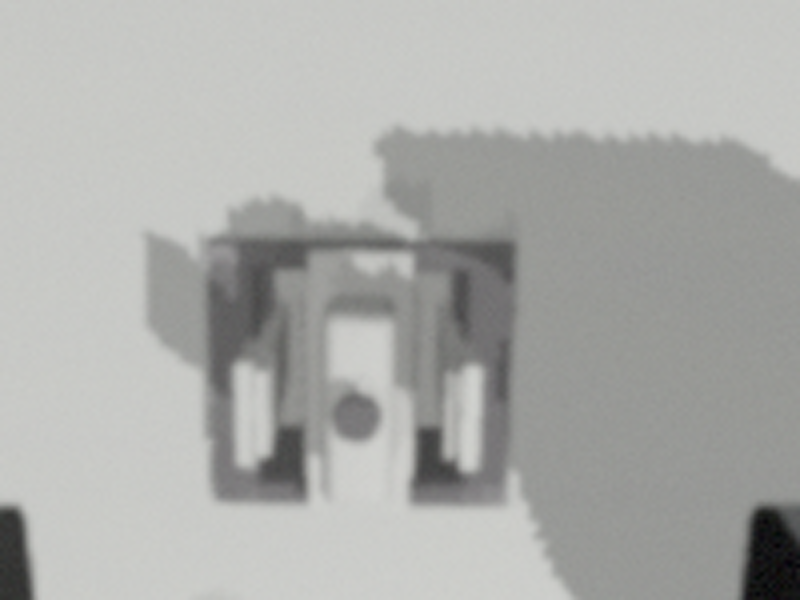

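```bash
python3 - <<'E'
from h import *
s,f=pickle.load(open("w2.pkl","rb"))
g=lambda c,z:np.round(watz(s,f,c[0]/4+220,c[1]/4+120,z),4)
r=[g(c,.112) for c in[(209,240),(515,240),(507,500),(214,498)]];print(r,np.mean(r,0))
print("knob",g((355,416),.140),"pads out",g((234,415),.137),g((483,417),.137))
print("head front",g((325,312),.136),g((392,314),.136))
s,f=pickle.load(open("w1.pkl","rb"))
g=lambda c,z:np.round(watz(s,f,c[0]/7+225,c[1]/7+165,z),4)
r=[g(c,.112) for c in[(138,75),(640,75),(637,512),(158,508)]];print(r,np.mean(r,0))
print("knob",g((363,360),.140),"pads out",g((168,360),.137),g((572,360),.137))
E
```

```text
[array([0.4628, 0.1491, 0.112 ]), array([0.4628, 0.2204, 0.112 ]), array([0.5286, 0.2205, 0.112 ]), array([0.5283, 0.1476, 0.112 ])] [0.495625 0.1844   0.112   ]
knob [0.496  0.1836 0.14  ] pads out [0.497  0.1568 0.137 ] [0.4973 0.2118 0.137 ]
head front [0.4736 0.1772 0.136 ] [0.4741 0.1917 0.136 ]
[array([0.4632, 0.1492, 0.112 ]), array([0.4636, 0.2204, 0.112 ]), array([0.5294, 0.22  , 0.112 ]), array([0.5295, 0.1478, 0.112 ])] [0.496425 0.18435  0.112   ]
knob [0.496 0.184 0.14 ] pads out [0.4972 0.1569 0.137 ] [0.4969 0.2114 0.137 ]
```

{"fn": "carry_out", "kwargs": {"moves": [[[0, 0, 0, -0.15, 0.64, 0.5, 1], [0, 0, 0, 0, 0, 0.7, 1], [0, 0, 0, 0, 0, 0.7, 0.6], [0, 0, 0, 0, 0, 0.5, 0.6], [0, 0, 0, 0, 0, 0, 0.6], [0, 0, 0, 0, 0, 0, 0.6], [0, 0, 0, 0, 0, 0, 0.6]]]}}

```text
time: 2.5
tool_pos: [0.4972, 0.1848, 0.1559]
tool_rot: [0.001, 0.706, 0.708, 0.001]
contact_force: [0.5, 0.0, 0.7]
gripper_width: 0.796
```

```bash
python3 - <<'E'
from h import *
s,f=wrist("w3")
from plant import grab_frame
f=grab_frame("side");cv2.imwrite("pics/s3.png",cv2.resize(f["frame"][80:220,180:380,::-1],None,fx=4,fy=4,interpolation=cv2.INTER_CUBIC))
E
```

```text
2.5 [0.49723956 0.18478703 0.15594445] [0.00083193 0.70616759 0.70804289 0.00138504] [0.48776366 0.00875676 0.66677657] 0.7963303350112276
```

View pics/w3.png

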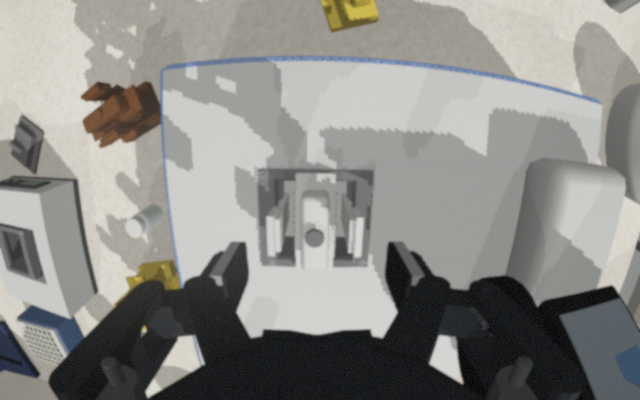

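View pics/s3.png

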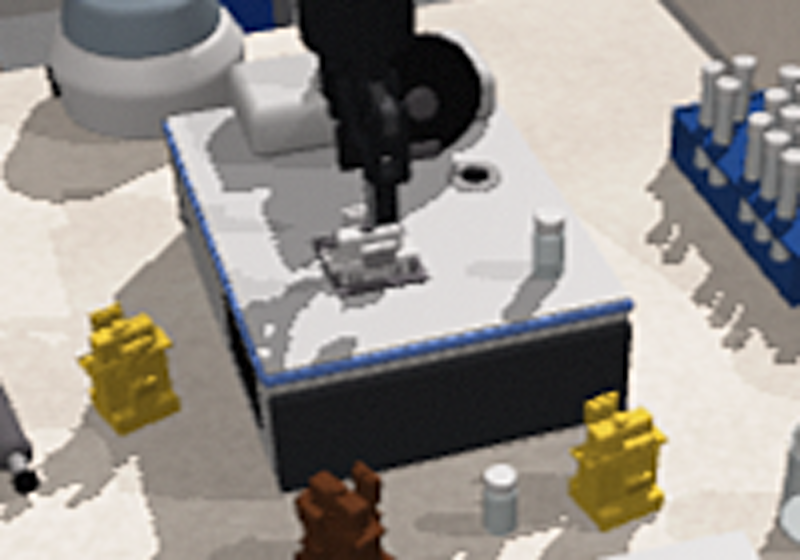

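```bash
python3 - <<'E'
from h import *
s,f=pickle.load(open("w3.pkl","rb"))
cv2.imwrite("pics/w3c.png",cv2.resize(f["frame"][155:285,220:420,::-1],None,fx=4,fy=4,interpolation=cv2.INTER_CUBIC))
E
```

```text
(no output)
```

View pics/w3c.png

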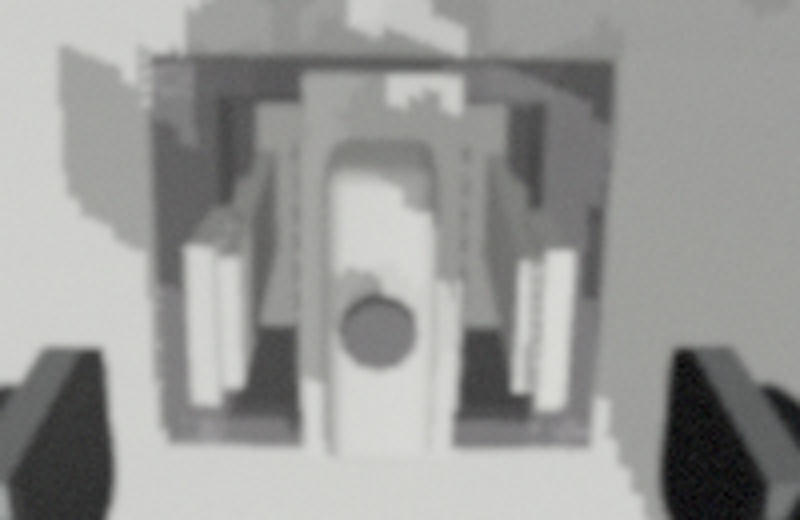

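```bash
python3 - <<'E'
from h import *
s,f=pickle.load(open("w3.pkl","rb"))
g=lambda c,z:np.round(watz(s,f,c[0]/4+220,c[1]/4+155,z),4)
print("knob",g((379,332),.140),"pads",g((187,320),.137),g((575,330),.137))
r=[g(c,.112) for c in[(150,60),(615,63),(590,443),(170,440)]];print(r,np.mean(r,0))
print(plan(s,(.496,.184,.116),np.pi/2))
E
```

```text
knob [0.4963 0.184  0.14  ] pads [0.496  0.1567 0.137 ] [0.4974 0.2119 0.137 ]
[array([0.4631, 0.1484, 0.112 ]), array([0.4635, 0.2204, 0.112 ]), array([0.5291, 0.22  , 0.112 ]), array([0.5287, 0.1481, 0.112 ])] [0.4961   0.184225 0.112   ]
(array([ 0.03592759, -0.00896341,  0.03039052]), array([-0.01967586, -0.03098898,  0.99861127]), array([-0.02037053, -0.03417282,  0.99849345]))
```

{"fn": "carry_out", "kwargs": {"moves": [[[0, 0, 0, 0, 0, 0.5, 0.6], [0, 0, 0, -0.02, -0.02, 0.46, 0.6], [0, 0, 0, 0, 0, 0, 0.4], [0, 0, 0, 0, 0, 0, 0.2], [0, 0, 0, 0, 0, 0, 0.1], [0, 0, 0, 0, 0, 0, 0], [0, 0, 0, 0, 0, 0, 0], [0, 0, 0, 0, 0, 0, 0]]]}}

```text
time: 3.27
tool_pos: [0.4962, 0.1833, 0.1169]
tool_rot: [0.001, 0.707, 0.708, 0.001]
contact_force: [-0.0, 0.4, 2.6]
gripper_width: 0.499
```

```bash
python3 - <<'E'
from h import *
s,f=wrist("w4")
cv2.imwrite("pics/w4c.png",cv2.resize(f["frame"][175:325,220:420,::-1],None,fx=4,fy=4,interpolation=cv2.INTER_CUBIC))
E
```

```text
3.2667 [0.49623605 0.18329353 0.1169462 ] [5.94999945e-04 7.06591162e-01 7.07620934e-01 1.09029127e-03] [-0.03547512  0.39966068  2.56437589] 0.49857546909326883
```

View pics/w4c.png

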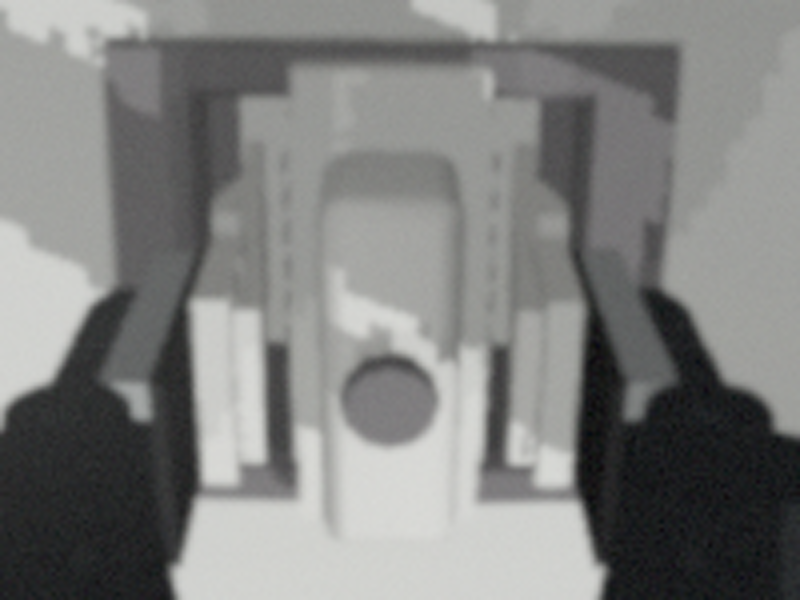

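{"fn": "carry_out", "kwargs": {"moves": [[[0, 0, 0, 0, 0, 0, -0.1], [0, 0, 0, 0, 0, 0, -0.15], [0, 0, 0, 0, 0, 0, -0.15], [0, 0, 0, 0, 0, 0, -0.15]]]}}

```text
time: 3.65
tool_pos: [0.4962, 0.1832, 0.116]
tool_rot: [0.001, 0.707, 0.708, 0.001]
contact_force: [0.7, 1.4, 2.5]
gripper_width: 0.425
```

```bash
python3 - <<'E'
from h import *
s,f=wrist("w5")
print(s["ft_torque"])
cv2.imwrite("pics/w5c.png",cv2.resize(f["frame"][175:325,220:420,::-1],None,fx=4,fy=4,interpolation=cv2.INTER_CUBIC))
E
```

```text
3.65 [0.49617413 0.18317958 0.11604041] [5.80167585e-04 7.06597501e-01 7.07614807e-01 9.58876631e-04] [0.66708768 1.42780321 2.54438787] 0.42472866518912966
[ 0.17561149 -0.22070362  0.01638908]
```

View pics/w5c.png

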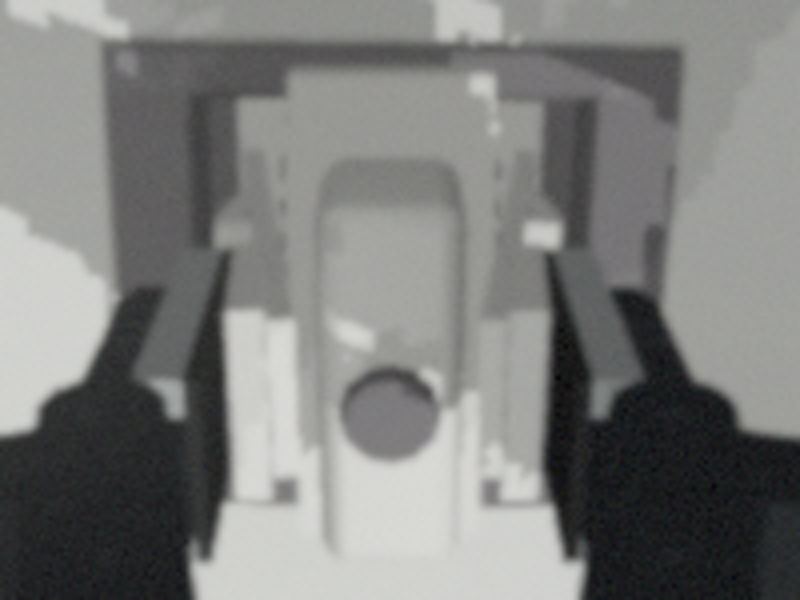

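{"fn": "carry_out", "kwargs": {"moves": [[[0, 0, 0, 0, 0, 0, -0.18], [0, 0, 0, 0, 0, 0, -0.2], [0, 0, 0, 0, 0, 0, -0.22], [0, 0, 0, 0, 0, 0, -0.22]]]}}

```text
time: 4.03
tool_pos: [0.4958, 0.1832, 0.1157]
tool_rot: [0.0, 0.707, 0.708, 0.001]
contact_force: [1.9, 1.9, 3.1]
gripper_width: 0.394
```

{"fn": "carry_out", "kwargs": {"moves": [[[0, 0, 0, 0, 0, 0, -0.24], [0, 0, 0, 0, 0, 0, -0.26], [0, 0, 0, 0, 0, 0, -0.26], [0, 0, 0, 0, 0, 0, -0.26]]]}}

```text
time: 4.37
tool_pos: [0.4955, 0.183, 0.1154]
tool_rot: [0.0, 0.707, 0.708, 0.0]
contact_force: [2.3, 0.9, 3.0]
gripper_width: 0.382
```

{"fn": "carry_out", "kwargs": {"moves": [[[0, 0, 0, 0, 0, -0.06, -0.26], [0, 0, 0, 0, 0, -0.08, -0.26], [0, 0, 0, 0, 0, -0.1, -0.26], [0, 0, 0, 0, 0, -0.1, -0.26], [0, 0, 0, 0, 0, 0, -0.26]]]}}

```text
time: 4.78
tool_pos: [0.495, 0.1825, 0.1287]
tool_rot: [0.0, 0.707, 0.708, -0.001]
contact_force: [3.3, -0.1, -1.5]
gripper_width: 0.381
```

```bash
python3 - <<'E'
from h import *
s,f=wrist("w6")
cv2.imwrite("pics/w6c.png",cv2.resize(f["frame"][150:300,220:420,::-1],None,fx=4,fy=4,interpolation=cv2.INTER_CUBIC))
E
```

```text
4.7833 [0.49496099 0.18252865 0.12870194] [ 2.55622455e-06  7.06611608e-01  7.07601235e-01 -7.26602952e-04] [ 3.30916577 -0.1397228  -1.52387977] 0.38090457241428427
```

View pics/w6c.png

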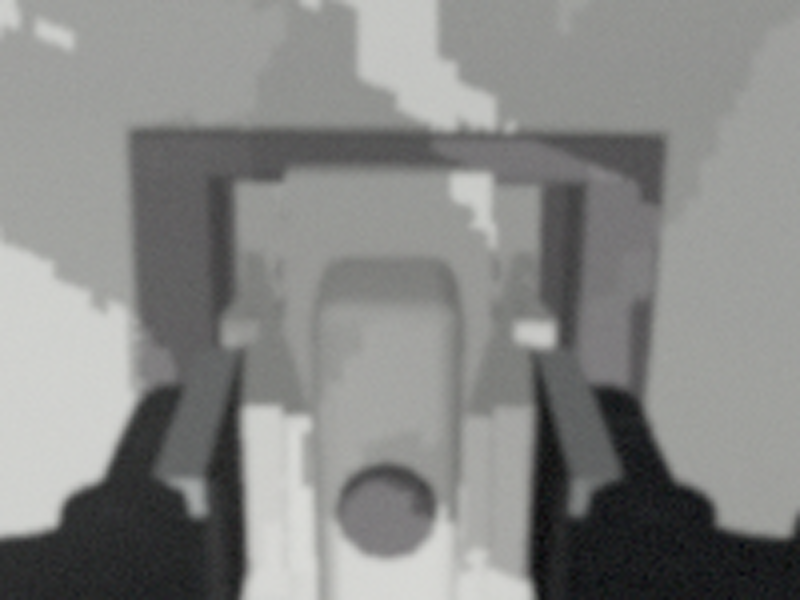

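{"fn": "carry_out", "kwargs": {"moves": [[[0, 0, 0, 0.02, 0.03, -0.1, -0.26], [0, 0, 0, 0.01, 0, -0.15, -0.26], [0, 0, 0, 0, 0, -0.15, -0.26], [0, 0, 0, 0, 0, -0.15, -0.26], [0, 0, 0, 0, 0, 0, -0.26]]]}}

```text
time: 5.25
tool_pos: [0.4969, 0.1843, 0.1527]
tool_rot: [0.0, 0.706, 0.708, 0.0]
contact_force: [0.6, 0.0, -1.7]
gripper_width: 0.377
```

{"fn": "carry_out", "kwargs": {"moves": [[[0, 0, 0, 0, 0, -0.3, -0.26], [0, 0, 0, 0, 0, -0.5, -0.26], [0, 0, 0, 0, 0, -0.5, -0.26], [0, 0, 0, 0, 0, -0.5, -0.26], [0, 0, 0, -0.3, 0, -0.3, -0.26], [0, 0, 0, -0.5, 0, 0, -0.26], [0, 0, 0, -0.7, 0, 0, -0.26], [0, 0, 0, -0.7, 0, 0, -0.26]]]}}

```text
time: 5.92
tool_pos: [0.4963, 0.095, 0.2356]
tool_rot: [0.0, 0.706, 0.708, -0.0]
contact_force: [0.4, 0.1, -2.5]
gripper_width: 0.376
```

{"fn": "carry_out", "kwargs": {"moves": [[[0, 0, 0, -0.8, 0, 0, -0.26], [0, 0, 0, -0.8, 0, 0, -0.26], [0, 0, 0, -0.8, 0, 0, -0.26], [0, 0, 0, -0.8, 0, 0, -0.26], [0, 0, 0.3, -0.8, 0, 0, -0.26], [0, 0, 0.3, -0.8, 0, 0, -0.26], [0, 0, 0, -0.8, 0, 0, -0.26], [0, 0, 0, -0.8, 0, 0, -0.26]]]}}

```text
time: 6.58
tool_pos: [0.4918, -0.1618, 0.2351]
tool_rot: [-0.0, 0.725, 0.689, -0.0]
contact_force: [0.5, -0.7, -1.8]
gripper_width: 0.377
```

{"fn": "carry_out", "kwargs": {"moves": [[[0, 0, 0, -0.6, 0.1, 0.2, -0.26], [0, 0, 0, -0.3, 0.1, 0.2, -0.26], [0, 0, 0, 0, 0, 0, -0.26], [0, 0, 0, 0, 0, 0, -0.26], [0, 0, 0, 0, 0, 0, -0.26]]]}}

```text
time: 7.0
tool_pos: [0.4988, -0.1953, 0.2188]
tool_rot: [-0.001, 0.725, 0.689, 0.0]
contact_force: [-0.3, -0.2, -1.4]
gripper_width: 0.377
```

```bash
python3 - <<'E'
from h import *
s,f=wrist("w7")
E
```

```text
7.0 [ 0.49877049 -0.19528365  0.21879571] [-5.71713196e-04  7.24653334e-01  6.89113354e-01  6.75479057e-05] [-0.30910095 -0.22983335 -1.43916102] 0.3771984224335529
```

View pics/w7.png

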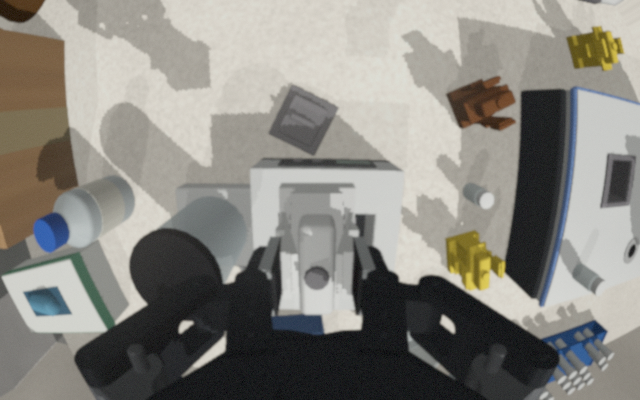

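{"fn": "carry_out", "kwargs": {"moves": [[[0, 0, 0, 0, 0.6, 0, -0.26], [0, 0, 0, 0, 0.8, 0, -0.26], [0, 0, 0, 0, 0.8, 0, -0.26], [0, 0, 0, 0, 0.8, 0, -0.26], [0, 0, 0, 0, 0.3, 0, -0.26], [0, 0, 0, 0, 0, 0, -0.26], [0, 0, 0, 0, 0, 0, -0.26], [0, 0, 0, 0, 0, 0, -0.26]]]}}

```text
time: 7.72
tool_pos: [0.6302, -0.2019, 0.2191]
tool_rot: [-0.0, 0.725, 0.689, -0.0]
contact_force: [0.2, 0.3, -1.7]
gripper_width: 0.382
```

```bash
python3 - <<'E'
from h import *
s,f=wrist("w8")
cv2.imwrite("pics/w8c.png",cv2.resize(f["frame"][60:210,220:420,::-1],None,fx=4,fy=4,interpolation=cv2.INTER_CUBIC))
from plant import grab_frame
f=grab_frame("side");pickle.dump(f,open("side8.pkl","wb"));cv2.imwrite("pics/s8.png",cv2.resize(f["frame"][130:280,260:460,::-1],None,fx=4,fy=4,interpolation=cv2.INTER_CUBIC))
f=grab_frame("top");pickle.dump(f,open("top8.pkl","wb"))
E
```

```text
7.7167 [ 0.63023022 -0.20192721  0.21907547] [-2.64955484e-04  7.24522816e-01  6.89250743e-01 -1.78410490e-04] [ 0.19301787  0.29332969 -1.71754626] 0.38154082844161336
```

View pics/w8.png

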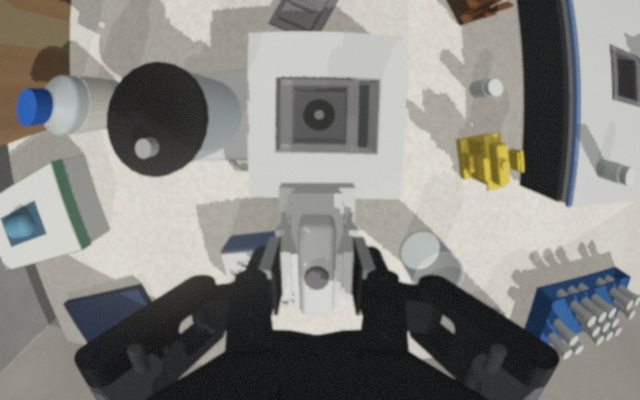

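View pics/w8c.png

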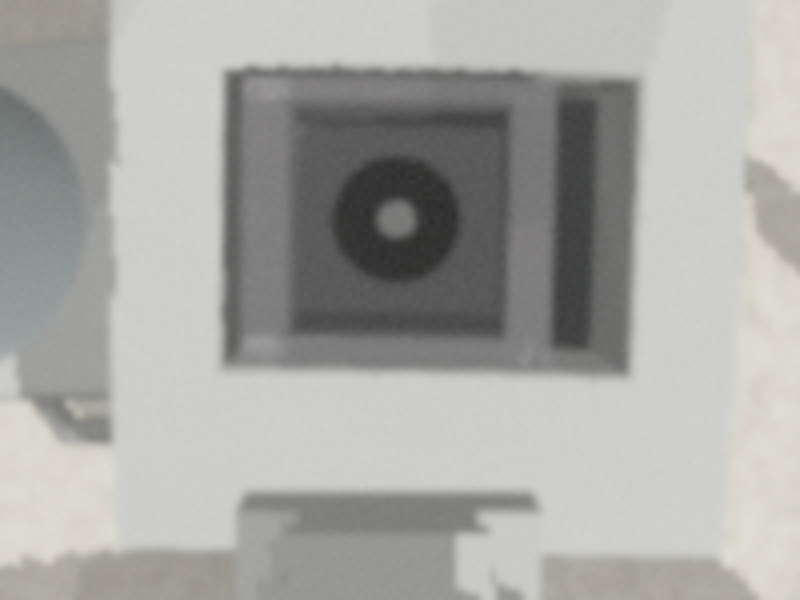

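View pics/s8.png

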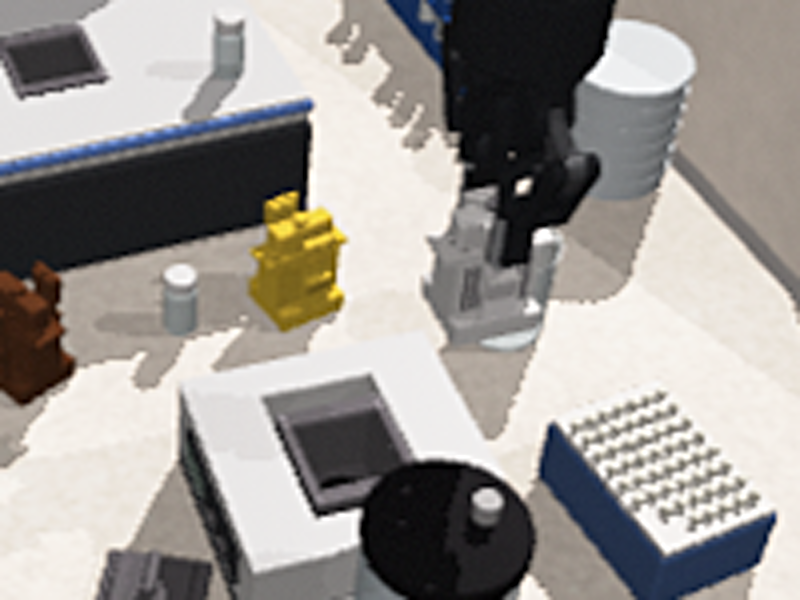

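```bash
python3 - <<'E'
from h import *
s,f=pickle.load(open("w8.pkl","rb"))
g=lambda c,z:np.round(watz(s,f,c[0]/4+220,c[1]/4+60,z),4)
r=np.array([g(c,.074) for c in[(290,106),(509,106),(504,336),(290,335)]]);print(r[:,:2].tolist(),r.mean(0))
r=np.array([g(c,.074) for c in[(242,75),(556,80),(552,365),(240,362)]]);print("rim out",r[:,:2].tolist(),r.mean(0))
o=np.array([g(c,.071) for c in[(226,72),(640,78),(631,376),(225,365)]]);print("opening",o[:,:2].tolist(),o.mean(0))
for z in(.024,.03):print("seal",g((396,219),z))
st=np.array([g(c,.071) for c in[(113,540),(725,550)]]);print(st)
a=o[1]-o[0];print(np.degrees(np.arctan2(a[1],a[0])));a=o[2]-o[3];print(np.degrees(np.arctan2(a[1],a[0])));a=st[1]-st[0];print(np.degrees(np.arctan2(a[1],a[0])))
print("tool yaw",2*np.degrees(np.arctan2(s["tool_rot"][2],s["tool_rot"][1])))
# knob in current view
f2=f["frame"]
cv2.imwrite("pics/w8d.png",cv2.resize(f2[175:325,220:420,::-1],None,fx=4,fy=4,interpolation=cv2.INTER_CUBIC))
E
```

```text
[[0.5348, -0.2189], [0.5372, -0.1688], [0.5909, -0.1722], [0.5882, -0.2219]] [ 0.562775 -0.19545   0.074   ]
rim out [[0.5267, -0.2295], [0.5313, -0.1576], [0.5982, -0.1611], [0.5939, -0.2341]] [ 0.562525 -0.195575  0.074   ]
opening [[0.5253, -0.2335], [0.5306, -0.1372], [0.6018, -0.1416], [0.5947, -0.2381]] [ 0.5631 -0.1876  0.071 ]
seal [ 0.5625 -0.1956  0.024 ]
seal [ 0.5625 -0.1956  0.03  ]
[[ 0.636  -0.2695  0.071 ]
 [ 0.6462 -0.1177  0.071 ]]
86.84982778371676
85.79203765780758
86.15586442370763
tool yaw 87.14166144002628
```

View pics/w8d.png

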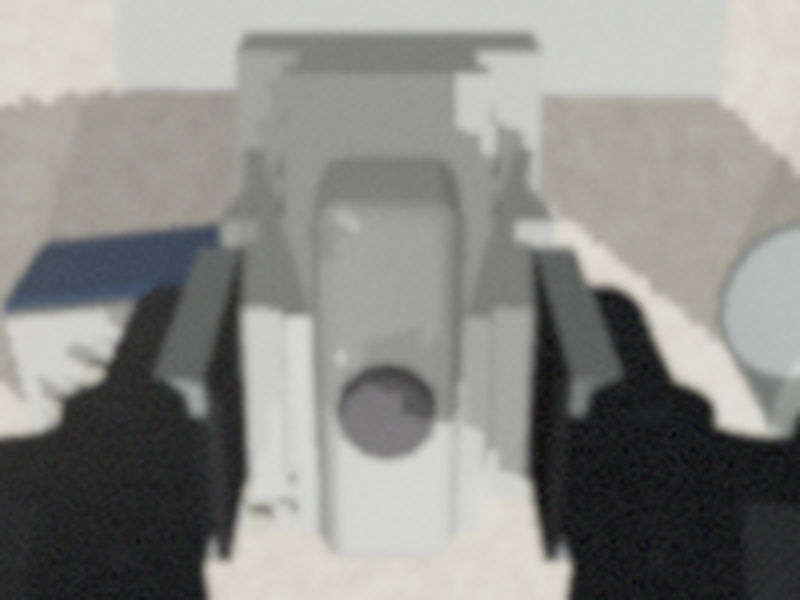

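```bash
python3 - <<'E'
from h import *
s,f=pickle.load(open("w8.pkl","rb"))
Rt=Rq(s["tool_rot"])
g=lambda c,dz:np.round(1000*Rt.inv().apply(watz(s,f,c[0]/4+220,c[1]/4+175,s["tool_pos"][2]+dz)-s["tool_pos"]),2)
for h in (.0265,.0295,.0325):
  print("knob",g((387,411),h))
for h in (-.046,-.0485,-.051):
  print("plug bottom front L/R",g((238,50),h),g((541,50),h), "top of bottom edge",g((245,36),h),g((535,36),h))
# head top front/back corners
for h in(.0225,.0255,.0285): print("head top",g((316,205),h),g((460,205),h),g((330,548),h),g((452,548),h))
s,f=pickle.load(open("w5.pkl","rb"));Rt=Rq(s["tool_rot"])
for h in (.0215,.0265): print("w5 knob",g((390,415),h))
E
```

```text
knob [  0.32  -0.14 -26.5 ]
knob [  0.32  -1.88 -29.5 ]
knob [  0.31  -3.62 -32.5 ]
plug bottom front L/R [-23.09 -22.62  46.01] [ 24.66 -22.6   46.02] top of bottom edge [-21.91 -24.88  46.01] [ 23.64 -24.86  46.02]
plug bottom front L/R [-23.39 -22.02  48.51] [ 24.98 -22.    48.52] top of bottom edge [-22.2  -24.31  48.51] [ 23.95 -24.29  48.52]
plug bottom front L/R [-23.7  -21.43  51.01] [ 25.31 -21.41  51.02] top of bottom edge [-22.5  -23.74  51.01] [ 24.26 -23.72  51.02]
head top [ -7.05 -22.43 -22.49] [  7.91 -22.43 -22.49] [ -6.42  21.33 -22.51] [  8.02  21.36 -22.51]
head top [ -6.87 -23.56 -25.49] [  7.72 -23.55 -25.48] [ -6.26  19.12 -25.51] [  7.82  19.14 -25.51]
head top [ -6.69 -24.69 -28.49] [  7.53 -24.68 -28.48] [ -6.09  16.9  -28.51] [  7.63  16.92 -28.51]
w5 knob [  0.64   3.31 -21.49]
w5 knob [  0.62   0.38 -26.5 ]
```

{"fn": "carry_out", "kwargs": {"moves": [[[0, 0, 0.14, 0.03, -0.5, 0, -0.26], [0, 0, 0, 0, -0.7, 0, -0.26], [0, 0, 0, 0, -0.5, 0.3, -0.26], [0, 0, 0, 0, 0, 0.6, -0.26], [0, 0, 0, 0, 0, 0.6, -0.26], [0, 0, 0, 0, 0, 0.5, -0.26], [0, 0, 0, 0, 0, 0, -0.26], [0, 0, 0, 0, 0, 0, -0.26]]]}}

```text
time: 8.53
tool_pos: [0.5617, -0.1972, 0.138]
tool_rot: [-0.001, 0.729, 0.684, -0.0]
contact_force: [0.1, -0.2, -1.9]
gripper_width: 0.377
```

```bash
python3 - <<'E'
from h import *
s,f=wrist("w9")
cv2.imwrite("pics/w9c.png",cv2.resize(f["frame"][130:280,220:420,::-1],None,fx=4,fy=4,interpolation=cv2.INTER_CUBIC))
from plant import grab_frame
f=grab_frame("side");pickle.dump(f,open("side9.pkl","wb"));cv2.imwrite("pics/s9.png",cv2.resize(f["frame"][170:280,280:400,::-1],None,fx=5,fy=5,interpolation=cv2.INTER_CUBIC))
E
```

```text
8.5333 [ 0.56168372 -0.19717491  0.13796573] [-1.26777257e-03  7.29207123e-01  6.84291699e-01 -4.84364473e-04] [ 0.06441772 -0.24823412 -1.89393647] 0.37688280640356553
```

View pics/w9c.png

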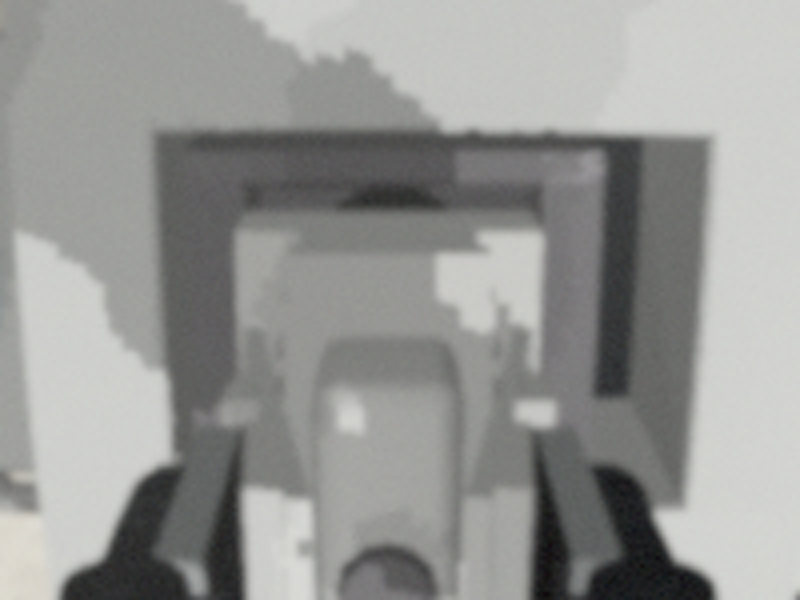

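View pics/s9.png

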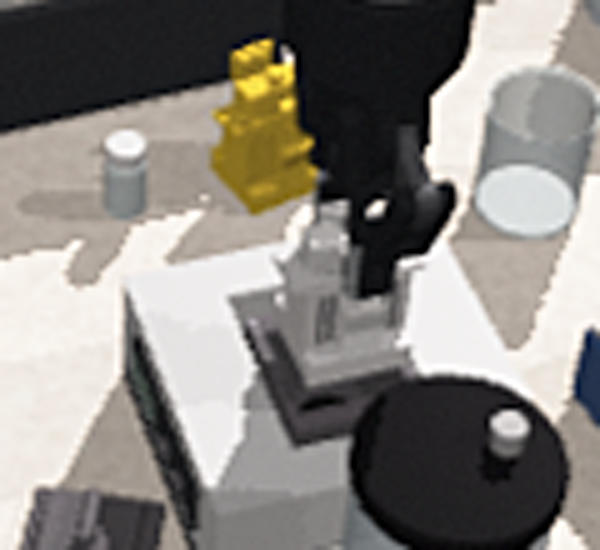

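```bash
python3 - <<'E'
from h import *
s,f=pickle.load(open("w9.pkl","rb"))
Rt=Rq(s["tool_rot"])
def g(c,z): return np.round(1000*Rt.inv().apply(watz(s,f,c[0]/4+220,c[1]/4+130,z)-s["tool_pos"]),2)
print("mouth front",g((245,186),.074),g((542,186),.074))
print("rim out",g((160,135),.074), g((606,140),.074),"opening",g((155,133),.071),g((712,138),.071))
z=s["tool_pos"][2]-.051
print("plug",g((243,212),z),g((538,212),z))
from h import Rq
print((Rt.inv().apply(np.array([.5626,-.1955,.074])-s["tool_pos"])*1000))
E
```

```text
mouth front [-23.87 -26.06  64.01] [ 26.95 -26.04  64.06]
rim out [-38.32 -35.07  64.01] [ 37.81 -34.14  64.09] opening [-39.75 -34.96  67.01] [ 57.42 -34.31  67.11]
plug [-22.8  -24.4   51.04] [ 24.74 -24.38  51.09]
[ 1.66390358  0.96876381 63.96524107]
```

{"fn": "carry_out", "kwargs": {"moves": [[[0, 0, 0, 0.015, 0.005, 0.1, -0.26], [0, 0, 0, 0, 0, 0.1, -0.26], [0, 0, 0, 0, 0, 0.08, -0.26], [0, 0, 0, 0, 0, 0.08, -0.26], [0, 0, 0, 0, 0, 0.08, -0.26], [0, 0, 0, 0, 0, 0, -0.26]]]}}

```text
time: 9.13
tool_pos: [0.5627, -0.1967, 0.1203]
tool_rot: [-0.001, 0.729, 0.684, -0.0]
contact_force: [0.5, 0.9, -2.7]
gripper_width: 0.379
```

{"fn": "carry_out", "kwargs": {"moves": [[[0, 0, 0, 0, 0, 0.08, -0.26], [0, 0, 0, 0, 0, 0.08, -0.26], [0, 0, 0, 0, 0, 0.08, -0.26], [0, 0, 0, 0, 0, 0.08, -0.26], [0, 0, 0, 0, 0, 0, -0.26]]]}}

```text
time: 9.55
tool_pos: [0.5628, -0.1967, 0.1074]
tool_rot: [-0.001, 0.729, 0.684, -0.0]
contact_force: [-0.7, 0.1, -2.3]
gripper_width: 0.381
```

```bash
python3 - <<'E'
from h import *
s,f=wrist("w10")
cv2.imwrite("pics/w10c.png",cv2.resize(f["frame"][130:280,220:420,::-1],None,fx=4,fy=4,interpolation=cv2.INTER_CUBIC))
E
```

```text
9.55 [ 0.56279836 -0.19670997  0.10744909] [-6.47650508e-04  7.29085030e-01  6.84422799e-01 -1.78780609e-04] [-0.70132085  0.1371122  -2.2940817 ] 0.38055619305001287
```

View pics/w10c.png

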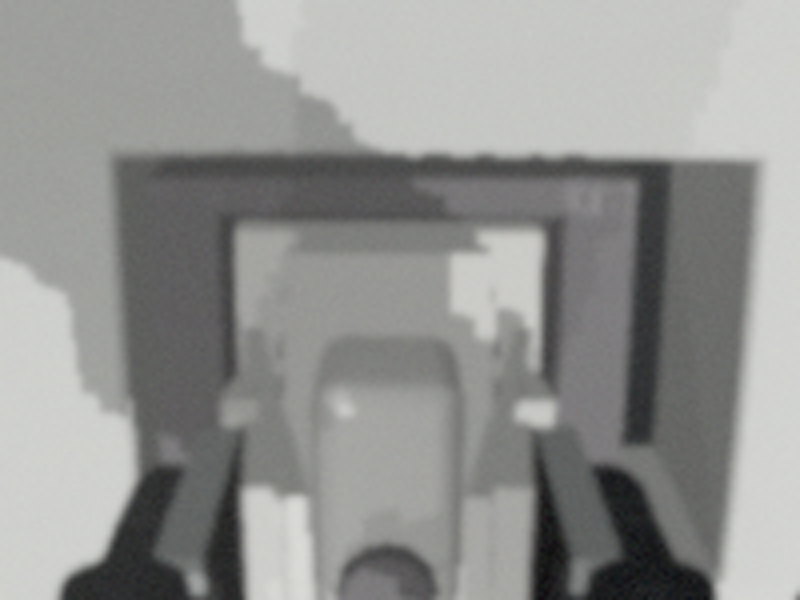

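{"fn": "carry_out", "kwargs": {"moves": [[[0, 0, 0, 0, 0, 0.12, -0.26], [0, 0, 0, 0, 0, 0.15, -0.26], [0, 0, 0, 0, 0, 0.15, -0.26], [0, 0, 0, 0, 0, 0.13, -0.26], [0, 0, 0, 0, 0, 0.08, -0.26], [0, 0, 0, 0, 0, 0, -0.26], [0, 0, 0, 0, 0, 0, -0.26]]]}}

```text
time: 10.18
tool_pos: [0.5631, -0.1969, 0.0829]
tool_rot: [-0.0, 0.729, 0.684, -0.0]
contact_force: [-0.7, 0.8, -2.3]
gripper_width: 0.377
```

{"fn": "carry_out", "kwargs": {"moves": [[[0, 0, 0, 0, 0, 0.05, -0.26], [0, 0, 0, 0, 0, 0.04, -0.26], [0, 0, 0, 0, 0, 0.03, -0.26], [0, 0, 0, 0, 0, 0.03, -0.26], [0, 0, 0, 0, 0, 0, -0.26], [0, 0, 0, 0, 0, 0, -0.26]]]}}

```text
time: 10.68
tool_pos: [0.5632, -0.1971, 0.0782]
tool_rot: [-0.0, 0.729, 0.684, -0.0]
contact_force: [-5.2, 1.4, 4.1]
gripper_width: 0.379
```

```bash
python3 - <<'E'
from h import *
s,f=wrist("w11")
cv2.imwrite("pics/w11c.png",cv2.resize(f["frame"][160:310,220:420,::-1],None,fx=4,fy=4,interpolation=cv2.INTER_CUBIC))
E
```

```text
10.6833 [ 0.56317822 -0.1970649   0.0781595 ] [-1.30575506e-04  7.29038756e-01  6.84472369e-01 -2.27513124e-04] [-5.16990228  1.3681694   4.05562419] 0.3793337233920923
```

View pics/w11c.png

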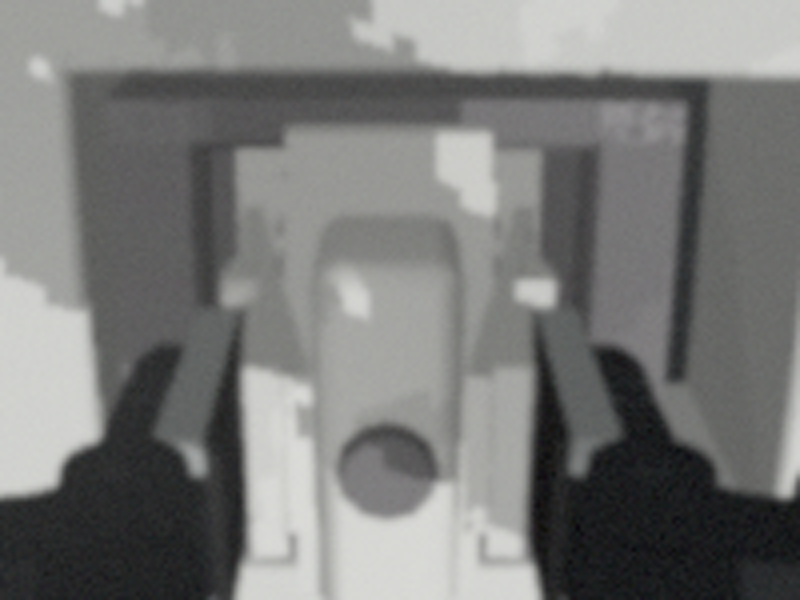

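{"fn": "carry_out", "kwargs": {"moves": [[[0, 0, 0, 0, -0.02, 0.02, -0.26], [0, 0, 0, 0, 0, 0.03, -0.26], [0, 0, 0, 0, 0, 0, -0.26], [0, 0, 0, 0, 0, 0, -0.26]]]}}

```text
time: 11.07
tool_pos: [0.5631, -0.1971, 0.0762]
tool_rot: [0.001, 0.729, 0.684, 0.0]
contact_force: [-2.2, 1.1, 4.7]
gripper_width: 0.379
```

{"fn": "carry_out", "kwargs": {"moves": [[[0, 0, 0, 0, -0.01, 0.03, -0.26], [0, 0, 0, 0, 0, 0, -0.26], [0, 0, 0, 0, 0, 0, -0.26]]]}}

```text
time: 11.32
tool_pos: [0.5629, -0.1971, 0.0748]
tool_rot: [0.001, 0.729, 0.684, 0.001]
contact_force: [-0.7, 0.4, 4.3]
gripper_width: 0.376
```

```bash
python3 - <<'E'
from h import *
s,f=wrist("w12")
cv2.imwrite("pics/w12c.png",cv2.resize(f["frame"][160:310,220:420,::-1],None,fx=4,fy=4,interpolation=cv2.INTER_CUBIC))
from plant import grab_frame
f=grab_frame("side");cv2.imwrite("pics/s12.png",cv2.resize(f["frame"][170:280,280:400,::-1],None,fx=5,fy=5,interpolation=cv2.INTER_CUBIC))
E
```

```text
11.3167 [ 0.5629494  -0.19706983  0.07484257] [9.53907638e-04 7.29079756e-01 6.84427803e-01 6.17314311e-04] [-0.70727239  0.39941233  4.33322595] 0.37593443817446665
```

View pics/w12c.png

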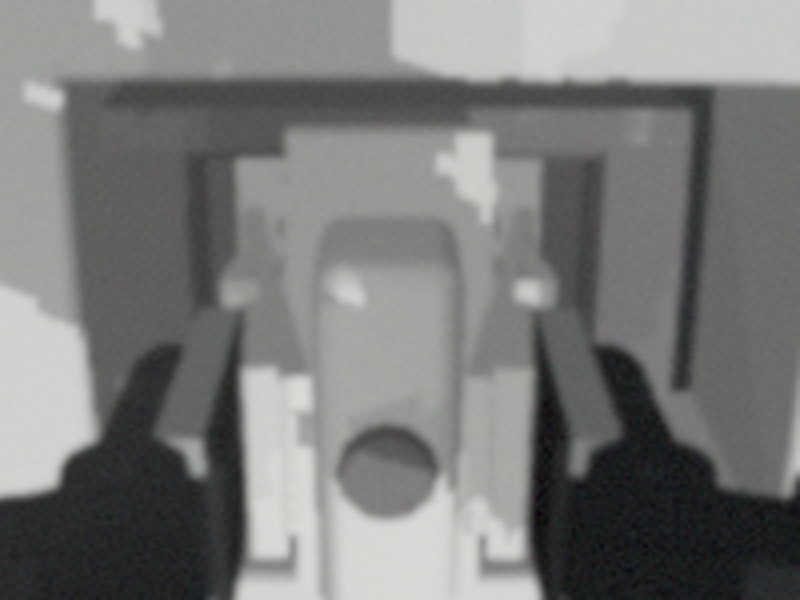

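View pics/s12.png

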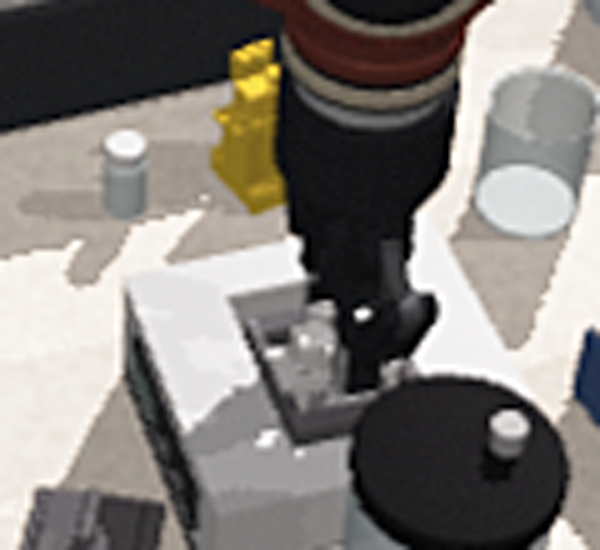

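{"fn": "carry_out", "kwargs": {"moves": [[[0, 0, 0, 0, 0, 0.02, -0.26], [0, 0, 0, 0, 0, 0, -0.26], [0, 0, 0, 0, 0, 0, -0.26]]]}}

```text
time: 11.67
tool_pos: [0.5629, -0.1971, 0.0742]
tool_rot: [0.001, 0.729, 0.684, 0.001]
contact_force: [-1.0, 1.3, 6.1]
gripper_width: 0.379
```

{"fn": "carry_out", "kwargs": {"moves": [[[0, 0, 0, 0, 0, 0.02, -0.26], [0, 0, 0, 0, 0, 0, -0.26], [0, 0, 0, 0, 0, 0, -0.26]]]}}

```text
time: 11.92
tool_pos: [0.563, -0.1971, 0.0742]
tool_rot: [0.001, 0.729, 0.684, 0.0]
contact_force: [-2.1, 1.5, 10.7]
gripper_width: 0.378
```

{"fn": "carry_out", "kwargs": {"moves": [[[0, 0, 0, 0, 0, 0, -0.1], [0, 0, 0, 0, 0, 0, 0.1], [0, 0, 0, 0, 0, 0, 0.3], [0, 0, 0, 0, 0, 0, 0.5], [0, 0, 0, 0, 0, 0, 0.5], [0, 0, 0, 0, 0, 0, 0.5]]]}}

```text
time: 12.42
tool_pos: [0.5617, -0.1969, 0.0719]
tool_rot: [-0.0, 0.729, 0.684, -0.0]
contact_force: [0.1, -0.2, 0.1]
gripper_width: 0.753
```

```bash
python3 - <<'E'
from h import *
s,f=wrist("w13")
cv2.imwrite("pics/w13c.png",cv2.resize(f["frame"][160:310,220:420,::-1],None,fx=4,fy=4,interpolation=cv2.INTER_CUBIC))
E
```

```text
12.4167 [ 0.56170796 -0.19686363  0.07193198] [-3.39564278e-04  7.29111036e-01  6.84395308e-01 -2.09542754e-04] [ 0.13137362 -0.21545092  0.13682967] 0.7529106146365538
```

View pics/w13c.png

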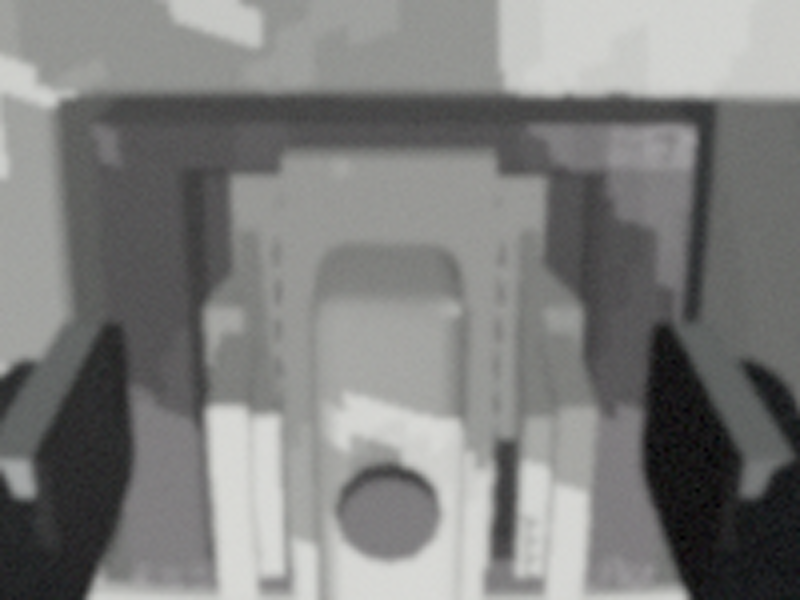

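{"fn": "carry_out", "kwargs": {"moves": [[[0, 0, 0, 0, 0, -0.15, 0.6], [0, 0, 0, 0, 0, -0.4, 0.6], [0, 0, 0, 0, 0.03, -0.6, 0.6], [0, 0, 0, 0, 0, 0, 0.6], [0, 0, 0, 0, 0, 0, 0.6], [0, 0, 0, 0, 0, 0, 0.6]]]}}

```text
time: 12.97
tool_pos: [0.5631, -0.1969, 0.1184]
tool_rot: [-0.0, 0.729, 0.684, -0.0]
contact_force: [-0.0, 0.0, -0.0]
gripper_width: 0.804
```

```bash
python3 - <<'E'
from h import *
s,f=wrist("w14")
cv2.imwrite("pics/w14c.png",cv2.resize(f["frame"][155:285,220:420,::-1],None,fx=4,fy=4,interpolation=cv2.INTER_CUBIC))
from plant import grab_frame
f=grab_frame("side");pickle.dump(f,open("side14.pkl","wb"));cv2.imwrite("pics/s14.png",cv2.resize(f["frame"][180:280,290:400,::-1],None,fx=6,fy=6,interpolation=cv2.INTER_CUBIC))
E
```

```text
12.9667 [ 0.56312206 -0.19691376  0.11841005] [-1.04292492e-05  7.29070682e-01  6.84438412e-01 -7.03628142e-06] [-0.01200022  0.03841416 -0.0458291 ] 0.803554662704741
```

View pics/w14c.png

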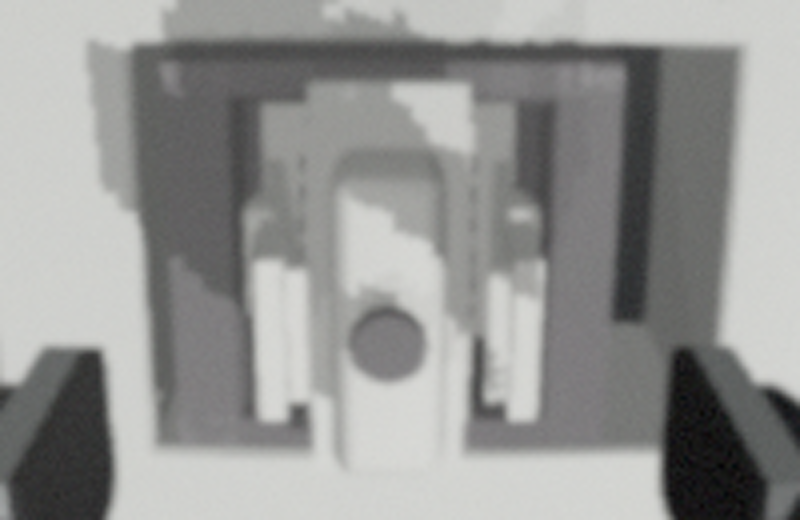

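View pics/s14.png

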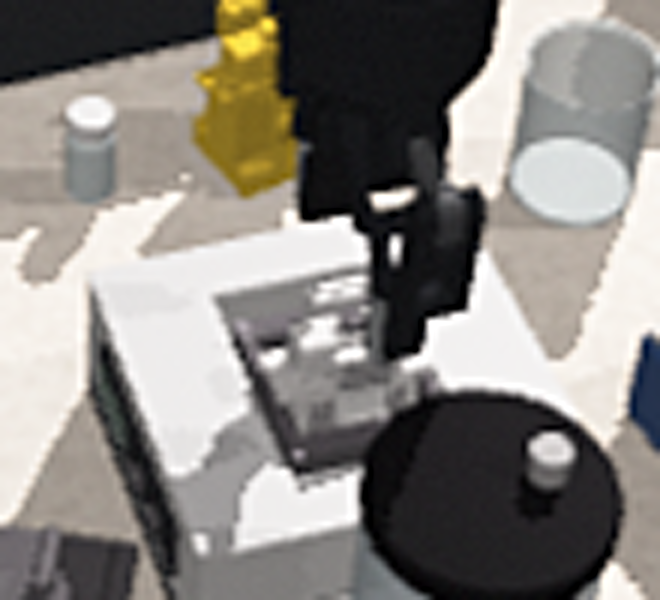

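```bash
python3 - <<'E'
from h import *
s,f=pickle.load(open("w14.pkl","rb"));Rt=Rq(s["tool_rot"])
def g(c,z): 
    p=watz(s,f,c[0]/4+220,c[1]/4+155,z);return np.round(1000*Rt.inv().apply(p-s["tool_pos"]),2)
for z in(.102,.106): print("knob",g((387,345),z),"pads",g((252,340),z-.002),g((546,340),z-.002))
r=[g(c,.074) for c in[(140,47),(628,62),(600,445),(157,443)]];print(r)
print("mouth",g((233,98),.074),g((553,98),.074))
E
```

```text
knob [ 0.36  1.17 16.41] pads [-18.79   1.35  18.41] [22.96  1.42 18.41]
knob [ 0.36 -0.56 12.41] pads [-18.31  -0.36  14.41] [22.39 -0.3  14.41]
[array([-37.92, -36.33,  44.41]), array([ 37.86, -33.92,  44.41]), array([36.99, 32.47, 44.41]), array([-39.17,  32.12,  44.41])]
mouth [-23.52 -28.12  44.41] [ 26.19 -28.11  44.41]
```

{"fn": "carry_out", "kwargs": {"moves": [[[0, 0, 0, 0.02, -0.01, 0, -1], [0, 0, 0, 0, 0, 0, -1], [0, 0, 0, 0, 0, 0, -1], [0, 0, 0, 0, 0, 0, -1], [0, 0, 0, 0, 0, 0, -1], [0, 0, 0, 0, 0, 0.1, -1], [0, 0, 0, 0, 0, 0.1, -1], [0, 0, 0, 0, 0, 0, -1]]]}}

```text
time: 13.73
tool_pos: [0.5622, -0.1958, 0.1092]
tool_rot: [-0.001, 0.729, 0.684, -0.0]
contact_force: [0.5, 0.2, -0.5]
gripper_width: -0.001
```

{"fn": "carry_out", "kwargs": {"moves": [[[0, 0, 0, 0, 0, 0.05, -1], [0, 0, 0, 0, 0, 0.03, -1], [0, 0, 0, 0, 0, 0.02, -1], [0, 0, 0, 0, 0, 0, -1], [0, 0, 0, 0, 0, 0, -1]]]}}

```text
time: 14.15
tool_pos: [0.5629, -0.1962, 0.1066]
tool_rot: [0.0, 0.729, 0.684, 0.0]
contact_force: [0.8, 0.4, -0.9]
gripper_width: 0.001
```

{"fn": "carry_out", "kwargs": {"moves": [[[0, 0, 0, 0, 0, 0.03, -1], [0, 0, 0, 0, 0, 0.03, -1], [0, 0, 0, 0, 0, 0, -1], [0, 0, 0, 0, 0, 0, -1]]]}}

```text
time: 14.48
tool_pos: [0.5628, -0.1961, 0.104]
tool_rot: [-0.0, 0.729, 0.684, -0.0]
contact_force: [0.8, -0.3, 0.0]
gripper_width: -0.0
```

{"fn": "carry_out", "kwargs": {"moves": [[[0, 0, 0, 0, 0, 0.02, -1], [0, 0, 0, 0, 0, 0.02, -1], [0, 0, 0, 0, 0, 0, -1], [0, 0, 0, 0, 0, 0, -1]]]}}

```text
time: 14.82
tool_pos: [0.5629, -0.1961, 0.1024]
tool_rot: [-0.0, 0.729, 0.684, -0.0]
contact_force: [0.6, -0.5, 0.5]
gripper_width: -0.001
```

{"fn": "carry_out", "kwargs": {"moves": [[[0, 0, 0, 0, 0, 0.02, -1], [0, 0, 0, 0, 0, 0.02, -1], [0, 0, 0, 0, 0, 0, -1], [0, 0, 0, 0, 0, 0, -1]]]}}

```text
time: 15.15
tool_pos: [0.5633, -0.1963, 0.1021]
tool_rot: [0.0, 0.729, 0.684, 0.0]
contact_force: [-2.0, 1.1, 5.8]
gripper_width: 0.001
```

{"fn": "carry_out", "kwargs": {"moves": [[[0, 0, 0, 0, 0, 0.03, -1], [0, 0, 0, 0, 0, 0.03, -1], [0, 0, 0, 0, 0, 0, -1], [0, 0, 0, 0, 0, 0, -1]]]}}

```text
time: 15.48
tool_pos: [0.5633, -0.1963, 0.1001]
tool_rot: [0.0, 0.729, 0.684, 0.0]
contact_force: [-3.7, 1.7, 7.2]
gripper_width: 0.0
```

{"fn": "carry_out", "kwargs": {"moves": [[[0, 0, 0, 0, 0, 0.03, -1], [0, 0, 0, 0, 0, 0.03, -1], [0, 0, 0, 0, 0, 0, -1], [0, 0, 0, 0, 0, 0, -1]]]}}

```text
time: 15.82
tool_pos: [0.5633, -0.1964, 0.098]
tool_rot: [0.0, 0.729, 0.684, 0.0]
contact_force: [-2.8, 1.5, 8.9]
gripper_width: 0.004
```

{"fn": "carry_out", "kwargs": {"moves": [[[0, 0, 0, 0, 0, 0.02, -1], [0, 0, 0, 0, 0, 0.02, -1], [0, 0, 0, 0, 0, 0.02, -1], [0, 0, 0, 0, 0, 0, -1], [0, 0, 0, 0, 0, 0, -1]]]}}

```text
time: 16.23
tool_pos: [0.5633, -0.1966, 0.0979]
tool_rot: [0.0, 0.729, 0.685, -0.0]
contact_force: [-9.0, 3.4, 19.7]
gripper_width: 0.004
```

```bash
python3 - <<'E'
from h import *
s,f=wrist("w15")
print(s["ft_torque"])
cv2.imwrite("pics/w15c.png",cv2.resize(f["frame"][155:305,220:420,::-1],None,fx=4,fy=4,interpolation=cv2.INTER_CUBIC))
E
```

```text
16.2333 [ 0.56334905 -0.19656168  0.09788458] [ 2.23474126e-04  7.28975690e-01  6.84539482e-01 -3.02442623e-04] [-8.95225889  3.38643313 19.70500848] 0.003811767363537509
[0.5476514  1.65573571 0.02996818]
```

View pics/w15c.png

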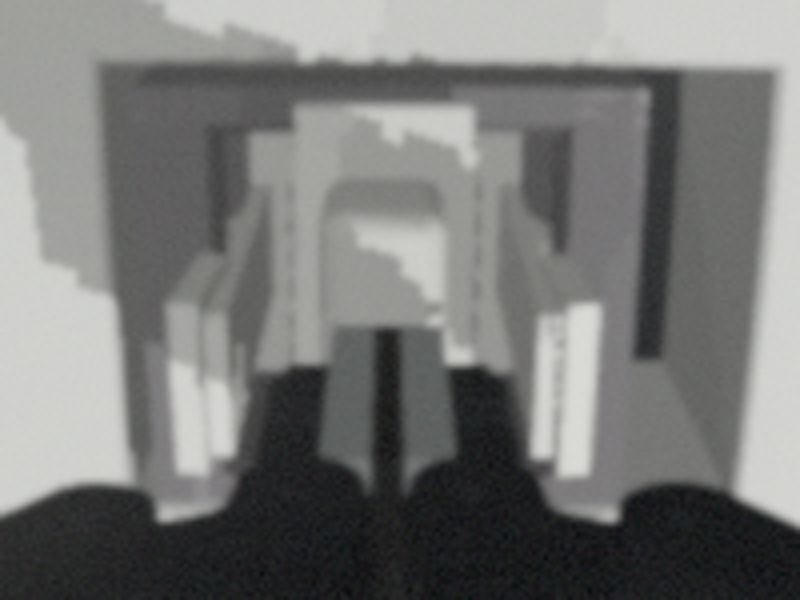

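{"fn": "carry_out", "kwargs": {"moves": [[[0, 0, 0, 0, 0, -0.15, -1], [0, 0, 0, 0, 0, -0.4, -1], [0, 0, 0, 0, 0.01, 0, 0.6], [0, 0, 0, 0, 0, 0, 0.6], [0, 0, 0, 0, 0, 0, 0.6], [0, 0, 0, 0, 0, 0, 0.6], [0, 0, 0, 0, 0, 0, 0.6], [0, 0, 0, 0, 0, 0, 0.6]]]}}

```text
time: 16.95
tool_pos: [0.5628, -0.1959, 0.1148]
tool_rot: [-0.001, 0.729, 0.684, -0.0]
contact_force: [0.3, 0.0, -0.6]
gripper_width: 0.795
```

```bash
python3 - <<'E'
from h import *
s,f=wrist("w16")
cv2.imwrite("pics/w16c.png",cv2.resize(f["frame"][155:285,220:420,::-1],None,fx=4,fy=4,interpolation=cv2.INTER_CUBIC))
E
```

```text
16.95 [ 0.56284586 -0.19594453  0.11477297] [-6.85000721e-04  7.29061377e-01  6.84447927e-01 -2.72421345e-04] [ 0.31596022  0.04071278 -0.57196607] 0.7952873942844852
```

View pics/w16c.png

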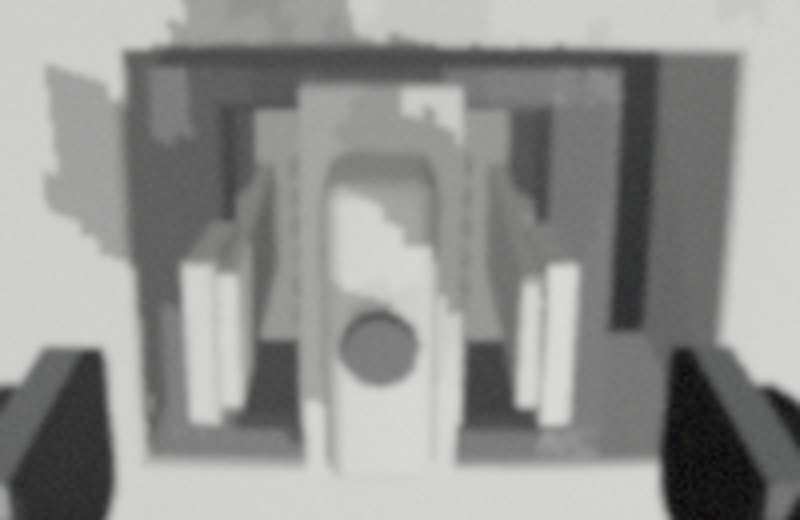

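{"fn": "carry_out", "kwargs": {"moves": [[[0, 0, 0, 0, 0, -0.3, 1], [0, 0, 0, 0, 0, -0.6, 1], [0, 0, 0, 0, 0, -0.7, 1], [0, 0, 0, 0, 0, -0.7, 1], [0, 0, 0, 0, -0.6, -0.5, 1], [0, 0, 0, 0, -0.8, 0, 1], [0, 0, 0, 0, -0.8, 0, 1], [0, 0, 0, 0, 0, 0, 1]]]}}

```text
time: 17.67
tool_pos: [0.4717, -0.1899, 0.2281]
tool_rot: [-0.001, 0.729, 0.684, -0.001]
contact_force: [0.7, 0.1, 0.0]
gripper_width: 1.001
```

{"fn": "carry_out", "kwargs": {"moves": [[[0, 0, 0, 0, 0, 0, 1], [0, 0, 0, 0, 0, 0, 1]]]}}

```text
time: 17.83
tool_pos: [0.4759, -0.1908, 0.2288]
tool_rot: [0.001, 0.729, 0.684, 0.0]
contact_force: [0.7, 0.4, -0.2]
gripper_width: 1.003
```

```bash
python3 - <<'E'
from h import *
from plant import grab_frame,state
f0=pickle.load(open("side0.pkl","rb"));f=grab_frame("side")
cv2.imwrite("pics/s17.png",f["frame"][:,:,::-1])
cv2.imwrite("pics/s17c.png",cv2.resize(f["frame"][190:290,290:400,::-1],None,fx=6,fy=6,interpolation=cv2.INTER_CUBIC))
f=grab_frame("top");cv2.imwrite("pics/t17.png",f["frame"][:,:,::-1])
s=state();print(s["time"],s["tool_pos"],s["joint_vel"].round(3))
E
```

```text
17.9333 [ 0.47634218 -0.19083576  0.22838698] [ 0.001  0.013 -0.002 -0.002  0.    -0.   ]
```

View pics/s17.png

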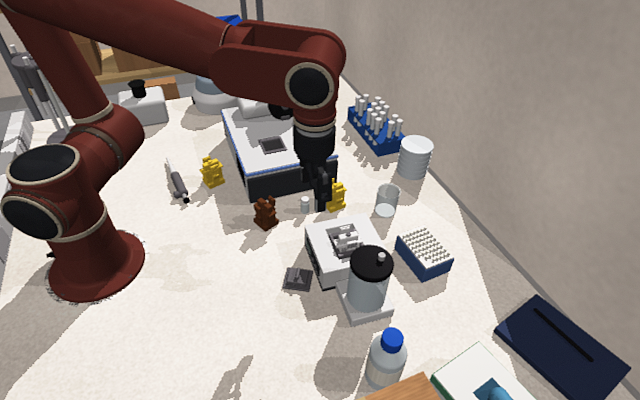

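View pics/s17c.png

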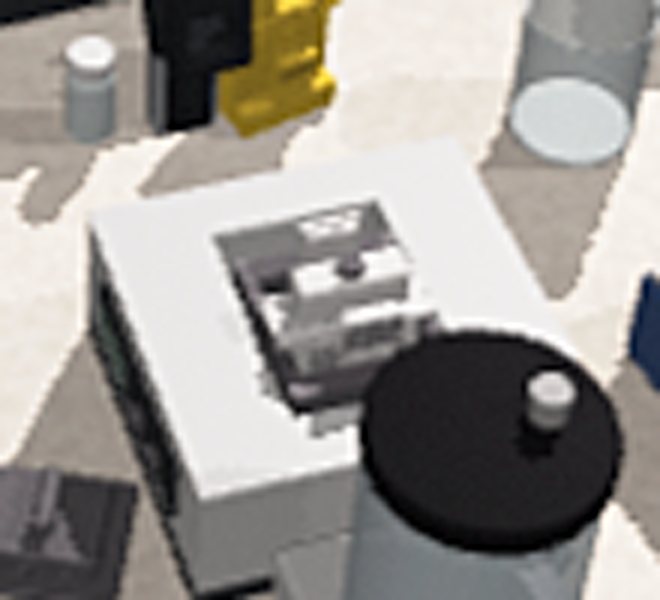

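View pics/t17.png

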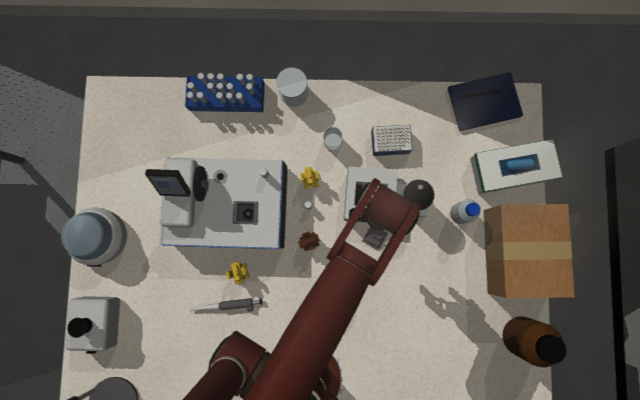

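The side view shows the cartridge seated in the nest at about (348, 236) with its flange on the rim and both pads out. The bay is empty, and the other items are at the same pixels as at the start.

```bash
python3 - <<'E'
from plant import ticket
print(ticket.job_done())
E
```

```text
the job is handed in; nothing more can be done
None
```

The filter cartridge is out of the analyser's bay and in the back-flush nest, pressed home with both tabs out. I handed the job in at about 18 s of the 64 s allowed.

- **Removal:** I closed the fingers on the tabs in small steps until they reached their stop, then drew the cartridge straight up. The force readings I took during the lift stayed under about 3.5 N.
- **Finding the nest:** I measured the nest's place with the wrist camera. The plug went in without touching the rim.
- **Seating:** Lowering it while still pinched, at up to about 11 N, did not latch it. After I let go, the pads stayed half in, about 42 mm across. I then pressed on the head with the fingers shut; it clicked in, and I stopped on a hard stop at about 20 N upward force.
- **Last checks:** The wrist picture showed both pads fully and evenly out, at the same span as when it was seated in the bay. The side picture showed the flange on the rim. The bay was empty, the robot was touching nothing, and in the side and top pictures the other items were where they started.
- **Disagreements:**
  - The overhead camera put the bay about 5 mm off in y from the wrist camera; I used the wrist camera.
  - The shut fingers stopped about 4 mm lower on the head than I expected from the knob height.
  - The force on each finger while pinching is not measured, so I kept the closing command about 1 mm past the stop.

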